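# Build the next layer of a drying stack of chair slats

## Task

Add the next layer to the drying stack: lay the two loose spacer sticks across the two lower slats, one straight above each stick underneath, then lay each loose slat on the sticks squarely above the lower slat of its own shape (wide with clipped corners, narrow with round ends). Finish with the steel bar as a weight, lying across both new slats about midway between the sticks. Do not knock the open tub of screws.

Things in the scene. Friction and masses are not known exactly. Their poses are not given: they have to be found in the camera images.
- stick_a: A loose dark-wood spacer stick, 18 (x) x 180 (y, its length) x 18 mm high, about 35 g; identical to the other loose stick, and either may take either place. Origin: centre of its underside; z up.
- stick_b: A loose dark-wood spacer stick, 18 (x) x 180 (y, its length) x 18 mm high, about 35 g; identical to the other loose stick, and either may take either place. Origin: centre of its underside; z up.
- wide_slat: The loose wide chair slat, plain light-brown wood, 200 (x, its length) x 60 (y) x 20 mm high, its four corners clipped off at 45 degrees by 14 mm, about 120 g, lying flat on the bench. Origin: centre of its underside; z up. Either end may point either way.
- narrow_slat: The loose narrow chair slat, plain light-brown wood, 200 (x, its length) x 44 (y) x 20 mm high, with half-round ends and a small dark screw hole near each end, about 85 g, lying flat on the bench. Origin: centre of its underside; z up. Either end may point either way.
- bar: A solid dark steel bar, 40 (x) x 130 (y, its length) x 20 mm high, about 0.8 kg, lying flat on the bench. Origin: centre of its underside; z up.
- low_stick_near: The nearer (to the robot) dark-wood stick of the drying stack, 18 (x) x 180 (y, its length) x 18 mm, fixed on a brown fibreboard sheet, square under both lower slats, ends showing 12 to 20 mm beyond them. Origin: centre of its underside, 12 mm above the bench; z up; x along the slats, away from the robot. The lower sticks are 94 to 126 mm apart, their centres on the middle line of the gap between the slats.
- low_stick_far: The farther (from the robot) dark-wood stick of the drying stack, 18 (x) x 180 (y, its length) x 18 mm, fixed on a brown fibreboard sheet, square under both lower slats, ends showing 12 to 20 mm beyond them. Origin: centre of its underside, 12 mm above the bench; z up; x along the slats, away from the robot. The lower sticks are 94 to 126 mm apart, their centres on the middle line of the gap between the slats.
- low_wide: The wide slat already in the stack (same size and shape as the loose one), fixed on the two lower sticks. Origin: centre of its underside, 30 mm above the bench, so its top is at 50 mm; x along its length, z up. The lower slats lie parallel, middle lines 96 mm apart, 44 mm of gap between them; the wide one may be on the left or the right.
- low_narrow: The narrow slat already in the stack (same size and shape as the loose narrow slat), fixed, lying on the two lower sticks beside the lower wide slat at the same height. Origin: centre of its underside, 30 mm above the bench, its top 50 mm; x along its length, z up.
- screw_tub: Open clear plastic tub of brass screws, 88 x 88 mm and 62 mm high, loose, standing on the bench at one side beyond the slats; not to be knocked. Origin: centre of its underside. A glue bottle 175 mm tall (not listed) stands at the same place on the other side.
There are look-alikes about, which are no part of the job. Leave any red look-alike of the wide_slat alone.

How it is judged:
By the outcome, as a careful person would: the job done as asked, in the order asked, and still so for the second after the job is handed in, with the robot touching nothing.
It also fails if it takes over 122 s, if anything falls off the work surface, if the arm or the gripper's body presses on something with over 40 N, if the wrist force passes 120 N, or if a joint passes its speed limit or range.

## Robot

A 7-joint arm with a two-finger parallel gripper is mounted at the origin on the work surface. World frame = base frame: x ahead of the robot, y to its left, z up, the work surface at z = 0. Lengths are in m, angles in degrees, forces in N, time in s.
With the tool pointing down it reaches from about 0.4 to 0.85 m from the base axis. Payload 4.4 kg.
Tool frame: the origin (TCP) lies at the very end of the fingers, on their centre line; the grasp point (between the pads) lies 19 mm behind it (env.grip_point_offset is the distance from the TCP to the grasp point, in m); z points along the fingers, y is the line along which they close (so a half turn about z gives the same grasp; the last joint's range is limited). The gripper opens to 94 mm and grips with 3 to 60 N. Pads are 16 mm wide; open, the fingers measure 119 mm over their backs; the gripper's body (75 mm by 177 mm) begins 78 mm behind the grasp point.
Start: joints at [-70.692, 36.005, 2.206, 86.941, -1.547, 57.084, -1.146], TCP at [0.255, 0.598, 0.205] pointing down, gripper open.
Joint ranges: [-175.42, 175.42], [-21.48, 121.26], [-71.46, 75.88], [10.55, 141.38], [-63.04, 243.04], [13.31, 113.54], [-168.57, 168.57]. Speed limits (degrees/s): [147.25, 147.25, 180, 180, 180, 180, 180].

## Interface

Orientations are given as [roll, pitch, yaw] about the fixed x, y, z axes, in that order (R = Rz(yaw) Ry(pitch) Rx(roll)).
In Python, from rig import env gives the robot as it stands.
- The arm moves only by the shell command python3 -m jog 'ROWS' [FORCE]. ROWS is JSON, a list of rows, each an object of numbers: "x", "y", "z": the shift along the tool's x, y, z in mm; "wx", "wy", "wz": the turn, a rotation vector about the tool's x, y, z in rad; "hand": the opening, from 0 (shut) to 1 (fully open). In form: [{"x": .., "y": .., "z": .., "wx": .., "wy": .., "wz": .., "hand": ..}, ...]. A call has 1 to 8 rows; each row shifts and turns the commanded pose from where the row before left it, along the tool's axes as they then stand; what a row does not reach is not made up. A row lasts 1/12 s, in which the tool goes at most 41.7 mm and 7.16 degrees, less where a joint would pass 70% of its speed; a pose out of reach is approached as far as the arm can. A call with a gripper value outside its range is refused whole. The fingers move at their own pace and stop on an object; FORCE is the grip in N (left out, the last holds). Time passes only in rows, so rows that do not move let the fingers close. It gives the time, the measured TCP pose, the force, the opening and the grip force at its end, in the units of the state.
- env.sense(): the state, without advancing time (a new reading comes with each control period).
- env.grab_frame(name): name is "side" or "top" or "wrist"; returns (picture, depth): 480x640x3 uint8, red, green, blue; 480x640 float32, m along the optical axis (not along the pixel's ray), 0 where there is no reading.
- env.calibration(name): a dict with "mtx" (3x3 intrinsics, pixels), "cam_to_world" (4x4, takes a point from camera to world coordinates). Camera axes: x right, y up, looking along -z (the intrinsics and any distortion apply to the point x, -y, -z); pixel columns grow to the right and rows downward; lengths in m; the calibration is good to about 2 mm. The wrist camera is an equidistant fisheye: a pixel r from the principal point sees the ray r / f radians off the axis. A picture is of the moment at which its call begins: read the wrist's pose just before it. calibration takes no time and is no camera call; for the wrist camera it gives the pose at the moment of the call.
- env.close_job(): hands the job in; it is judged then, once.
The state is a dict: "clock": time; "q": joint angles; "dq": joint speeds; "joint_efforts": joint torques, N m; "ee_pos": TCP position; "ee_rot": TCP orientation; "contact_force": force on the tool from outside, world axes, zero at the start; "moment": the same for the moment, N m; "gripper_width": opening from 0.0 (shut) to 1.0 (fully open); "grip_force": force on a finger pad.
Only numpy, scipy, OpenCV 4.12 (cv2) and the standard library are available. Lean on these libraries where they do the work, as an engineer would, in place of code of your own. Each camera call takes 0.05 s, during which the arm holds its last target. There are 200 camera calls.

## Working session

There is one attempt and no reset: what is moved stays moved. The work goes in short steps, Python scripts to look and compute and a shell command to move; the robot and the scene stay as the last step left them, time stands still between calls to the robot, and variables do not carry over. Pictures are saved under pics/ and viewed, at most 14 in all, crops included, and the job is handed in when it is done.

```bash
ls; mkdir -p pics
python3 - <<'E'
from rig import env
import cv2,numpy as np
s=env.sense();print(s)
for n in ("top","side"):
    p,d=env.grab_frame(n);cv2.imwrite(f"pics/{n}0.png",p[:,:,::-1]);np.savez(f"pics/{n}0.npz",p=p,d=d)
    c=env.calibration(n);print(n,c)
E
```

```text
pics
{'clock': 0.0, 'q': array([-70.68968287,  36.05765282,   2.20208927,  86.99338644,
        -1.54706225,  57.08377878,  -1.14530921]), 'dq': array([-0.09382045, -0.04410781, -0.04116582,  0.00809755,  0.01043329,
       -0.07226036,  0.08109902]), 'joint_efforts': array([ 2.07945427e-04, -5.49723315e+01,  1.14345554e+00, -1.86635846e+01,
       -5.22405468e-02,  2.38074164e-02,  1.73283051e-04]), 'ee_pos': array([0.25452921, 0.59739165, 0.20458284]), 'ee_rot': array([-1.79894846e+02,  9.26494840e-04,  1.56920629e+02]), 'contact_force': array([-0.43180659,  0.43075988, -0.07100759]), 'moment': array([ 0.02793812,  0.00186864, -0.07651832]), 'grip_force': 0.0, 'gripper_width': 1.0003206472048798}
top {'mtx': array([[460.55153221,   0.        , 316.01843368],
       [  0.        , 460.55153221, 243.82249179],
       [  0.        ,   0.        ,   1.        ]]), 'cam_to_world': array([[ 0.0145653 ,  0.98736688, -0.15777988,  0.32366457],
       [-0.99958173,  0.01832122,  0.02237645,  0.00219856],
       [ 0.02498449,  0.15738797,  0.98722075,  1.09497986],
       [ 0.        ,  0.        ,  0.        ,  1.        ]])}
side {'mtx': array([[452.13819361,   0.        , 314.65998575],
       [  0.        , 452.13819361, 232.70540517],
       [  0.        ,   0.        ,   1.        ]]), 'cam_to_world': array([[ 0.83111406,  0.31309945, -0.45958476, -0.07312037],
       [-0.55603452,  0.48075441, -0.6780124 , -0.80362421],
       [ 0.00866209,  0.81905063,  0.57365585,  0.73863485],
       [ 0.        ,  0.        ,  0.        ,  1.        ]])}
```

View pics/top0.png

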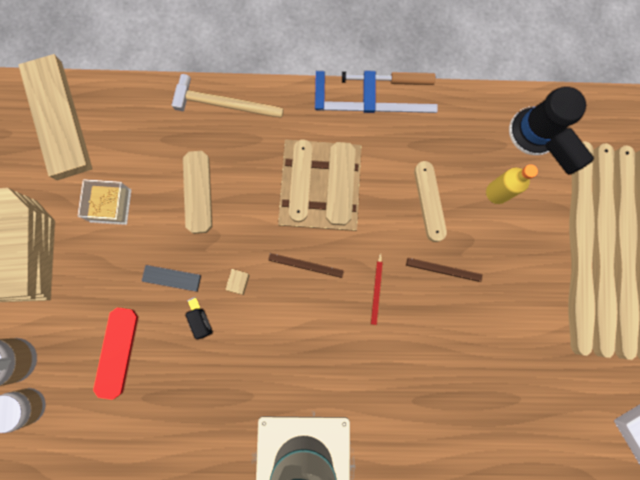

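View pics/side0.png

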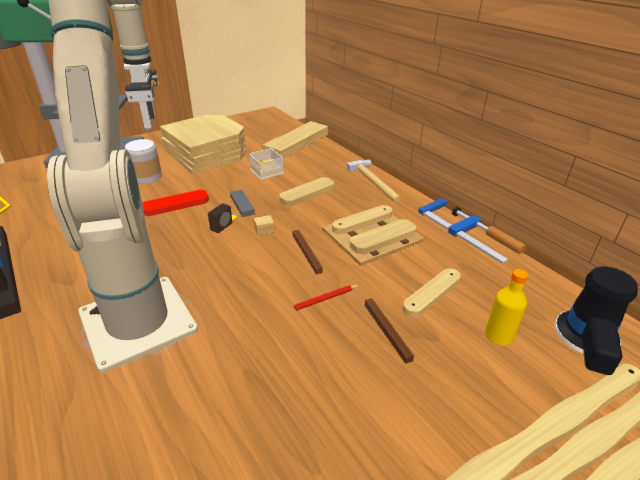

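The top view shows these possible confusions:
- **Wide slat:** the loose, clipped one is at (197,192). Not wanted are the lower wide slat (340,183), the red look-alike (116,353), the plank (55,115) and the board pile (20,245).
- **Narrow slat:** the loose one with holes is at (431,201). The lower narrow slat is at (300,180), and the long slats on the right are at about x=600.
- **Sticks:** the loose ones are at (306,265) and (444,269). The red pencil (376,290) is not a stick.
- **Bar:** at (171,277). The tape measure is at (199,320).
- **Obstacles:** the tub is at (104,201) and the glue bottle at (510,185).

```bash
cat > h.py <<'E'
import numpy as np,cv2
from rig import env
def cast(n,uv,z,c=None):
    c=c or env.calibration(n);K=c["mtx"];T=c["cam_to_world"];uv=np.atleast_2d(np.float64(uv))
    a=(uv-K[:2,2])/K[0,0]
    r=np.c_[a[:,0],-a[:,1],-np.ones(len(a))]@T[:3,:3].T
    return T[:3,3]+r*((z-T[2,3])/r[:,2])[:,None]
def hmap(n,d):
    c=env.calibration(n);K=c["mtx"];T=c["cam_to_world"];v,u=np.mgrid[:480,:640]
    a=np.stack([(u-K[0,2])/K[0,0]*d,-(v-K[1,2])/K[0,0]*d,-d],-1)
    return a@T[:3,:3].T+T[:3,3]
def rect(n,m,z):
    """min-area rect of mask m cast on plane z: centre, length, width, yaw of long axis"""
    c=max(cv2.findContours(m.astype(np.uint8),0,1)[0],key=cv2.contourArea)[:,0]
    P=cast(n,c,z)[:,:2]*1000
    (x,y),(w,h),_=R=cv2.minAreaRect(P.astype(np.float32))
    b=cv2.boxPoints(R);e=b[1]-b[0];f=b[2]-b[1];e=e if np.hypot(*e)>np.hypot(*f) else f
    return np.round([x,y,max(w,h),min(w,h),np.degrees(np.arctan2(e[1],e[0]))%180],1)
E
python3 - <<'E'
from h import *
for n,wins in (("top",dict(wide=(197,192,60,30),nar=(431,201,60,30),bar=(171,277,30,45),s1=(306,265,30,50),s2=(444,269,30,50),lown=(300,180,50,18),loww=(341,183,50,18),tub=(104,201,35,40))),):
    z=np.load(f"pics/{n}0.npz");p=z["p"];W=hmap(n,z["d"]);H=W[...,2]*1000
    for k,(u,v,a,b) in wins.items():
        s=np.s_[v-a:v+a,u-b:u+b];hc=np.median(H[v-2:v+3,u-2:u+3])
        m=np.zeros(H.shape,bool);m[s]=abs(H[s]-hc)<6
        m=cv2.morphologyEx(m.astype(np.uint8),cv2.MORPH_OPEN,np.ones((3,3)))
        print(k,round(hc,1),p[v,u],rect(n,m,hc/1000),m.sum(),"bench",np.round(np.percentile(H[s],5),1))
    hs=H[130:235,275:365];print("stackrow",np.round(H[164,280:362:4]),p[164,284:300:3].tolist())
    cv2.imwrite("pics/top_stack.png",cv2.resize(p[130:300,150:490,::-1],None,fx=2.35,fy=2.35,interpolation=2))
E
```

```text
wide 19.3 [213 184 139] [619.6 264.5 200.5  61.2   5.4] 1989 bench -3.8
nar 19.4 [220 192 144] [ 608.  -298.1  199.3   46.     9.9] 1445 bench -3.8
bar 19.5 [101 106 112] [410.6 313.  130.9  40.   80.7] 970 bench -3.7
s1 17.2 [96 63 46] [446.3   1.  178.1  18.7  77.7] 573 bench -3.9
s2 18.2 [95 62 46] [ 441.2 -328.2  178.9   19.    78.5] 580 bench -3.8
lown 37.2 [221 192 144] [647.5  16.9 197.9  44.  177. ] 1410 bench -1.7
loww 37.8 [213 184 139] [642.8 -78.9 200.7  60.1 177.1] 1969 bench -1.7
tub 29.8 [213 170  95] [575.7 489.1  20.5  10.7 158.6] 96 bench -3.5
stackrow [ 0. 11. 16. 18. 33. 36. 40. 31. 16. 18. 15. 14. 18. 38. 33. 37. 35. 35.
 41. 21.  9.] [[158, 124, 90], [95, 60, 44], [96, 61, 45], [213, 184, 138], [217, 187, 141], [228, 202, 152]]
```

View pics/top_stack.png

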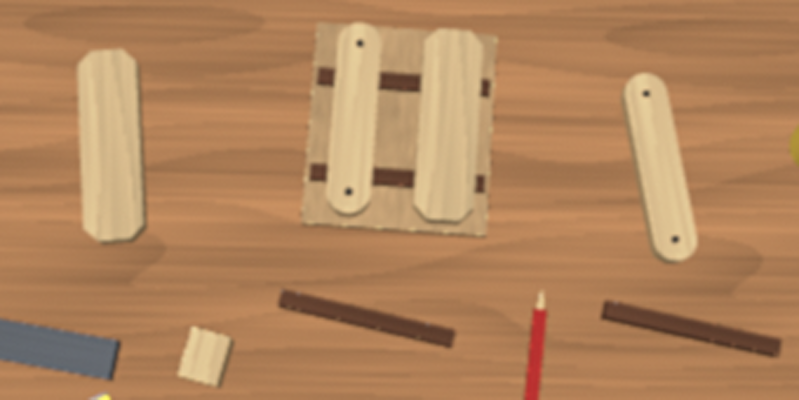

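The crop confirms the choice: the loose slat at (197,192) is the clipped wide one and the one at (431,201) is the narrow one with holes. In the stack, narrow is left and wide is right. The depth puts the stack top at 37 mm instead of 50, so I'll check that by triangulating screw holes across both views.

Run:
```python
from h import *
S=np.load("pics/side0.npz");p=S["p"];W=hmap("side",S["d"])
cv2.imwrite("pics/side_stack.png",cv2.resize(p[190:320,280:480,::-1],None,fx=4,fy=4,interpolation=2))
z=np.load("pics/top0.npz");tp=z["p"];H=hmap("top",z["d"])[...,2]*1000
def dark(p,u,v,r=4):
    g=p[v-r:v+r+1,u-r:u+r+1].sum(2).astype(float);w=np.clip(np.median(g)-40-g,0,None);yy,xx=np.mgrid[-r:r+1,-r:r+1]
    return [u+(w*xx).sum()/w.sum(),v+(w*yy).sum()/w.sum()]
for u,v in ((303,148),(298,211),(424,170),(437,232)):
    q=dark(tp,u,v); print("top hole",np.round(q,1),[np.round(cast("top",q,h)[0]*1000,1) for h in(.02,.05)])
    for h in (.02,.037,.05):
        P=cast("top",q,h)[0];c=env.calibration("side");T=c["cam_to_world"];a=T[:3,:3].T@(P-T[:3,3]);K=c["mtx"]
        print("  ->side",h,np.round([K[0,2]+K[0,0]*a[0]/-a[2],K[1,2]-K[0,0]*a[1]/-a[2]],1))
# side depth heights
for u,v in ((362,219),(384,236),(432,291),(306,191),(330,253),(340,300)): print((u,v),np.round(np.median(W[v-1:v+2,u-1:u+2],(0,1))*1000,1))
# sticks and sheet in the top view
hsv=cv2.cvtColor(tp,cv2.COLOR_RGB2HSV)
m=(tp.sum(2)<260).astype(np.uint8);m[:,:275]=0;m[:,365:]=0;m[:135]=0;m[235:]=0
n,l,st,ce=cv2.connectedComponentsWithStats(m)
for i in range(1,n):
    if st[i,4]>6: print(st[i],np.round(cast("top",ce[i],.03)[0]*1000,1),np.round(cast("top",ce[i],.018)[0]*1000,1))
```

```text
top hole [302.8 148. ] [array([732. ,  13.6,  20. ]), array([720.6,  13.3,  50. ])]
  ->side 0.02 [385.2 213.6]
  ->side 0.037 [384.1 209.4]
  ->side 0.05 [383.3 206.1]
top hole [297.8 211.1] [array([573.8,  22.4,  20. ]), array([566.8,  21.9,  50. ])]
  ->side 0.02 [340.3 228.8]
  ->side 0.037 [339.5 224.2]
  ->side 0.05 [338.9 220.7]
top hole [424.6 169.3] [array([ 684.6, -284.6,   20. ]), array([ 674.5, -276.6,   50. ])]
  ->side 0.02 [450.8 274.1]
  ->side 0.037 [449.  268.6]
  ->side 0.05 [447.7 264.3]
top hole [436.8 231.4] [array([ 530.9, -310.6,   20. ]), array([ 525.1, -301.9,   50. ])]
  ->side 0.02 [412.5 304.4]
  ->side 0.037 [410.9 298.2]
  ->side 0.05 [409.7 293.4]
(362, 219) [636.5   5.9  39.2]
(384, 236) [632.6 -91.2  40. ]
(432, 291) [ 600.1 -305.    21.1]
(306, 191) [606.5 251.9  21.1]
(330, 253) [499.7 -33.2   0.8]
(340, 300) [ 414.  -193.7    1.7]
[286 159   6   7  37] [691.   47.3  30. ] [695.2  47.8  18. ]
[312 161  17   8 108] [687.1 -28.3  30. ] [691.2 -28.7  18. ]
[355 164   3   7  19] [ 682.5 -115.6   30. ] [ 686.5 -117.    18. ]
[282 200   7   7  38] [590.6  52.9  30. ] [593.6  53.5  18. ]
[309 202  17   8 110] [586.5 -22.8  30. ] [589.4 -23.1  18. ]
[353 205   3   7  20] [ 582.1 -110.9   30. ] [ 585.  -112.1   18. ]
```

View pics/side_stack.png

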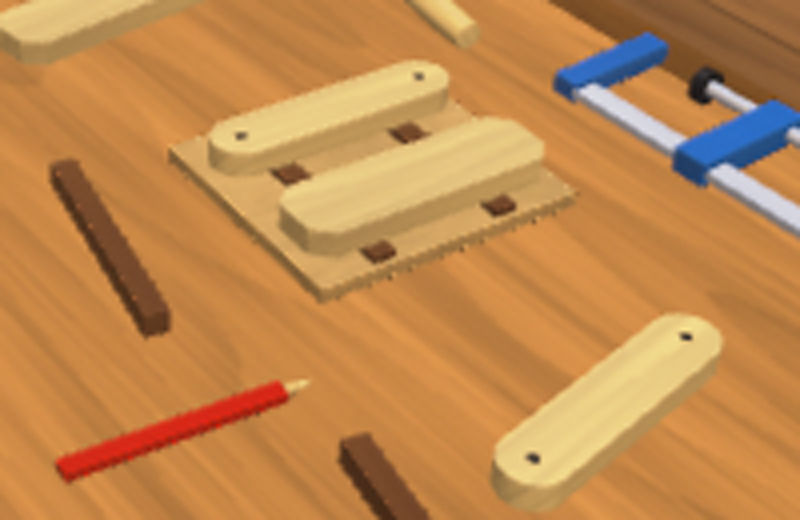

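Screw holes in the side crop at (241,136) and (418,76), i.e. full-frame (340.2,224) and (384.5,209), match a slat top of about 38 mm. Both depth maps agree, so the real stack is 38 mm tall and the sticks sit flush in the sheet. I'll use 38 and feel for contact. Next I'll measure the lower stick ends and the bottle, and write a move planner.

```bash
cat >> h.py <<'E'
def plan(x,y,z,psi=None,v=38,n=None):
    """rows (tool axes, mm, rad) from the measured pose to TCP x,y,z mm, tool yaw psi deg; tool down"""
    s=env.sense();p=s["ee_pos"]*1000;a=s["ee_rot"][2];psi=a if psi is None else psi
    w=-np.radians((psi-a+180)%360-180);d=np.array([x,y,z])-p
    n=n or max(1,int(np.ceil(max(np.linalg.norm(d)/v,abs(w)/.12))))
    print("from",np.round(p,1),round(a,1),"roll/pitch",np.round(s["ee_rot"][:2],2),"t",round(s["clock"],1),"n",n)
    for i in range(n):
        t=np.radians(a)-w*i/n;e=d/n
        print('{"x":%.1f,"y":%.1f,"z":%.1f,"wz":%.3f},'%(e[0]*np.cos(t)+e[1]*np.sin(t),e[0]*np.sin(t)-e[1]*np.cos(t),-e[2],w/n),end="" if (i+1)%8 else "\n")
    print()
E
python3 - <<'E'
from h import *
z=np.load("pics/top0.npz");p=z["p"];W=hmap("top",z["d"])*1000;H=W[...,2]
m=(H>60);m[:,:470]=0;m[:,545:]=0;m[:150]=0;m[215:]=0
q=W[m];print("bottle",len(q),q.min(0),q.max(0));lo=q[q[:,2]<110];print("low part",lo.min(0),lo.max(0),np.median(q[q[:,2]>150],0))
g=p.astype(int).sum(2)
for v in (161,163,167):print(v,"L",g[v,281:294],"R",g[v,351:362])
for v in (202,204,208):print(v,"L",g[v,277:292],"R",g[v,348:360])
for u,v in((283.5,162),(357.5,167),(280.5,203),(355.5,208)):print(np.round(cast("top",(u,v),.018)*1000,1))
S=np.load("pics/side0.npz");W=hmap("side",S["d"])*1000
for u,v in ((374,252),(405,241),(352,233),(382,223),(365,262),(340,245),(390,258),(420,240)):print("side",(u,v),np.round(W[v,u],1),S["p"][v,u])
plan(446,1,110,78)
E
```

```text
bottle 936 [ 323.66457327 -494.12614065   60.35093667] [ 665.81000977    2.19856275 1094.9798624 ]
low part [ 605.80733745 -490.37938885   60.35093667] [ 665.81000977 -438.3457742   109.89276559] [ 632.76304973 -463.82196783  173.74962211]
161 L [391 401 422 402 313 229 211 213 209 202 236 375 514] R [543 545 538 508 465 451 464 479 474 428 392]
163 L [391 393 412 383 284 224 218 220 219 210 252 406 522] R [544 546 535 468 377 352 379 424 459 452 430]
167 L [395 424 446 443 440 430 416 407 405 398 418 499 546] R [544 551 531 425 253 186 226 345 446 461 437]
202 L [365 371 416 455 400 282 216 211 213 211 201 250 408 524 550] R [528 511 516 518 489 461 457 460 460 463 428 370]
204 L [360 367 421 459 391 265 213 220 221 218 206 278 456 557 553] R [523 502 512 492 418 346 334 355 406 451 426 371]
208 L [384 377 419 463 468 466 460 458 463 466 452 463 529 556 542] R [530 513 512 472 359 232 194 248 362 422 406 377]
[[695.9  59.9  18. ]]
[[ 687.4 -120.6   18. ]]
[[593.3  64.4  18. ]]
[[ 584.7 -115.9   18. ]]
side (374, 252) [ 582.5 -113.5   21.4] [116  73  44]
side (405, 241) [ 685.6 -120.
[... 401 characters left out ...]
] t 0.1 n 17
{"x":-24.1,"y":-27.9,"z":5.6,"wz":0.081},{"x":-26.3,"y":-25.8,"z":5.6,"wz":0.081},{"x":-28.3,"y":-23.6,"z":5.6,"wz":0.081},{"x":-30.1,"y":-21.2,"z":5.6,"wz":0.081},{"x":-31.7,"y":-18.7,"z":5.6,"wz":0.081},{"x":-33.1,"y":-16.1,"z":5.6,"wz":0.081},{"x":-34.3,"y":-13.4,"z":5.6,"wz":0.081},{"x":-35.3,"y":-10.5,"z":5.6,"wz":0.081},
{"x":-36.0,"y":-7.7,"z":5.6,"wz":0.081},{"x":-36.5,"y":-4.7,"z":5.6,"wz":0.081},{"x":-36.8,"y":-1.7,"z":5.6,"wz":0.081},{"x":-36.8,"y":1.2,"z":5.6,"wz":0.081},{"x":-36.6,"y":4.2,"z":5.6,"wz":0.081},{"x":-36.1,"y":7.2,"z":5.6,"wz":0.081},{"x":-35.4,"y":10.1,"z":5.6,"wz":0.081},{"x":-34.5,"y":12.9,"z":5.6,"wz":0.081},
{"x":-33.4,"y":15.7,"z":5.6,"wz":0.081},
```

The lower sticks span 180.5 mm as expected. Their centres are far (691.5,-30.4) and near (589,-25.8), yaw -3°, 102 mm apart. The bottle's edge is at y=-438, clear of the gripper. Moving to the first stick.

```bash
python3 -m jog '[{"x":-24,"y":-28,"z":5,"wz":0.08},{"x":-26,"y":-26,"z":5,"wz":0.08},{"x":-28,"y":-24,"z":5,"wz":0.08},{"x":-30,"y":-21,"z":5,"wz":0.08},{"x":-32,"y":-19,"z":5,"wz":0.08},{"x":-33,"y":-16,"z":5,"wz":0.08},{"x":-34,"y":-13,"z":5,"wz":0.08},{"x":-35,"y":-10,"z":5,"wz":0.08}]' 20
python3 -m jog '[{"x":-36,"y":-8,"z":5,"wz":0.08},{"x":-36,"y":-5,"z":5,"wz":0.08},{"x":-37,"y":-2,"z":5,"wz":0.08},{"x":-37,"y":1,"z":5,"wz":0.08},{"x":-37,"y":4,"z":5,"wz":0.08},{"x":-36,"y":7,"z":5,"wz":0.08},{"x":-35,"y":10,"z":5,"wz":0.08},{"x":-34,"y":13,"z":5,"wz":0.08}]'
python3 -c "
from h import *
plan(446,1,60,78)"
```

```text
from [254.6 597.4 204.7] 156.9 roll/pitch [-179.9    0. ] t 0.1 n 17
{"x":-24.1,"y":-27.9,"z":8.5,"wz":0.081},{"x":-26.3,"y":-25.8,"z":8.5,"wz":0.081},{"x":-28.3,"y":-23.6,"z":8.5,"wz":0.081},{"x":-30.1,"y":-21.2,"z":8.5,"wz":0.081},{"x":-31.7,"y":-18.7,"z":8.5,"wz":0.081},{"x":-33.1,"y":-16.1,"z":8.5,"wz":0.081},{"x":-34.3,"y":-13.4,"z":8.5,"wz":0.081},{"x":-35.3,"y":-10.5,"z":8.5,"wz":0.081},
{"x":-36.0,"y":-7.7,"z":8.5,"wz":0.081},{"x":-36.5,"y":-4.7,"z":8.5,"wz":0.081},{"x":-36.8,"y":-1.7,"z":8.5,"wz":0.081},{"x":-36.8,"y":1.2,"z":8.5,"wz":0.081},{"x":-36.6,"y":4.2,"z":8.5,"wz":0.081},{"x":-36.1,"y":7.2,"z":8.5,"wz":0.081},{"x":-35.4,"y":10.1,"z":8.5,"wz":0.081},{"x":-34.5,"y":12.9,"z":8.5,"wz":0.081},
{"x":-33.4,"y":15.7,"z":8.5,"wz":0.081},schema error: expected keys x, y, z, wx, wy, wz, hand
schema error: expected keys x, y, z, wx, wy, wz, hand
```

```bash
sed -i 's/"wz":%.3f/"wx":0,"wy":0,"wz":%.3f,"hand":1/' h.py; python3 -m jog '[{"x":-24,"y":-28,"z":8,"wx":0,"wy":0,"wz":0.08,"hand":1},{"x":-26,"y":-26,"z":8,"wx":0,"wy":0,"wz":0.08,"hand":1},{"x":-28,"y":-24,"z":8,"wx":0,"wy":0,"wz":0.08,"hand":1},{"x":-30,"y":-21,"z":8,"wx":0,"wy":0,"wz":0.08,"hand":1},{"x":-32,"y":-19,"z":8,"wx":0,"wy":0,"wz":0.08,"hand":1},{"x":-33,"y":-16,"z":8,"wx":0,"wy":0,"wz":0.08,"hand":1},{"x":-34,"y":-13,"z":8,"wx":0,"wy":0,"wz":0.08,"hand":1},{"x":-35,"y":-10,"z":8,"wx":0,"wy":0,"wz":0.08,"hand":1}]' 20
python3 -m jog '[{"x":-36,"y":-8,"z":5,"wx":0,"wy":0,"wz":0.08,"hand":1},{"x":-36,"y":-5,"z":5,"wx":0,"wy":0,"wz":0.08,"hand":1},{"x":-37,"y":-2,"z":5,"wx":0,"wy":0,"wz":0.08,"hand":1},{"x":-37,"y":1,"z":5,"wx":0,"wy":0,"wz":0.08,"hand":1},{"x":-37,"y":4,"z":5,"wx":0,"wy":0,"wz":0.08,"hand":1},{"x":-36,"y":7,"z":5,"wx":0,"wy":0,"wz":0.08,"hand":1},{"x":-35,"y":10,"z":5,"wx":0,"wy":0,"wz":0.08,"hand":1},{"x":-34,"y":13,"z":5,"wx":0,"wy":0,"wz":0.08,"hand":1}]'
python3 -c "
from h import *
plan(446,1,50,78)"
```

```text
clock: 0.77
ee_pos: [0.3453, 0.3167, 0.1411]
ee_rot: [-180.0, 0.0, 120.1]
contact_force: [1.2, 0.4, -0.8]
gripper_width: 0.999
grip_force: 0.0
clock: 1.43
ee_pos: [0.4373, 0.0375, 0.1011]
ee_rot: [-180.0, 0.0, 83.4]
contact_force: [1.1, 0.1, -0.2]
gripper_width: 1.0
grip_force: 0.0
from [437.3  37.5 101.1] 83.4 roll/pitch [-179.98    0.  ] t 1.4 n 2
{"x":-17.6,"y":6.5,"z":25.6,"wx":0,"wy":0,"wz":0.047,"hand":1},{"x":-17.3,"y":7.3,"z":25.6,"wx":0,"wy":0,"wz":0.047,"hand":1},
```

```bash
python3 -m jog '[{"x":-17.5,"y":6.5,"z":13,"wx":0,"wy":0,"wz":0.047,"hand":1},{"x":-17.5,"y":7.3,"z":13,"wx":0,"wy":0,"wz":0.047,"hand":1}]'
cat >> h.py <<'E'
def wcast(uv,z,c):
    K=c["mtx"];T=c["cam_to_world"];a=np.atleast_2d(np.float64(uv))-K[:2,2];r=np.hypot(*a.T)+1e-9;t=r/K[0,0]
    d=np.c_[np.sin(t)*a[:,0]/r,-np.sin(t)*a[:,1]/r,-np.cos(t)]@T[:3,:3].T
    return T[:3,3]+d*((z-T[2,3])/d[:,2])[:,None]
E
python3 - <<'E'
from h import *
c=env.calibration("wrist");p,d=env.grab_frame("wrist");np.savez("pics/w1.npz",p=p,d=d,K=c["mtx"],T=c["cam_to_world"])
cv2.imwrite("pics/w1.png",p[:,:,::-1]);print(c["mtx"],c["cam_to_world"].round(3))
m=((p.sum(2)<260)&(p[...,0]>p[...,2]*1.5)).astype(np.uint8)
for k in cv2.findContours(m,0,1)[0]:
    if cv2.contourArea(k)>150:
        R=cv2.minAreaRect((wcast(k[:,0],.018,c)[:,:2]*1000).astype(np.float32));print(cv2.boundingRect(k),np.round(R[0]+R[1]+(R[2],),1))
print(env.sense()["ee_pos"],env.sense()["ee_rot"])
E
```

```text
clock: 1.6
ee_pos: [0.447, 0.0005, 0.0752]
ee_rot: [179.9, 0.0, 77.9]
contact_force: [0.6, -0.2, -0.6]
gripper_width: 1.0
grip_force: 0.0
[[371.64829954   0.         321.82717442]
 [  0.         371.64829954 238.86492062]
 [  0.           0.           1.        ]] [[ 0.978  0.202  0.053  0.463]
 [-0.209  0.946  0.249  0.073]
 [ 0.001 -0.255  0.967  0.254]
 [ 0.     0.     0.     1.   ]]
(215, 421, 162, 21) [ 389.9 -152.    17.9  142.    83.7]
(509, 334, 24, 61) [ 594.4 -132.4   65.7   22.6   84.4]
(111, 334, 28, 61) [261.9 -61.2  66.8  24.6  59.6]
(508, 229, 23, 48) [589.8 -27.8  34.8  19.7  87.7]
(605, 213, 19, 42) [689.9 -33.9  33.5  21.7  87. ]
(464, 183, 14, 34) [553.9  17.8  23.8   8.5  88.4]
(502, 132, 26, 26) [594.4  50.7  17.5  20.3  86.3]
(438, 130, 17, 165) [537.    9.9 115.9   3.3  86.7]
(605, 126, 19, 23) [694.4  45.3  17.5  22.3  84.3]
(310, 120, 28, 240) [448.9   4.3 170.1  17.2  77.3]
(174, 13, 77, 60) [412.6 143.4  60.4  31.5  22.9]
[ 0.44664642 -0.00314003  0.07345437] [179.98243916   0.1973058   77.58668439]
```

View pics/w1.png

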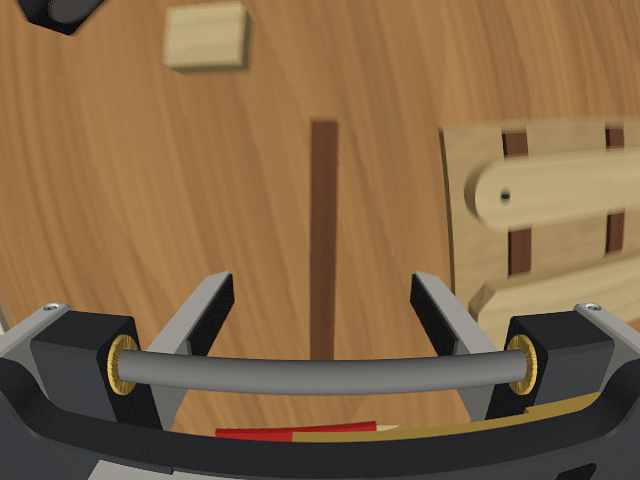

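The wrist view shows the stick at u 310–338, centred between the open fingers, with the stack to the right. Its lower sticks agree with the top view. Descending and gripping.

```bash
python3 -m jog '[{"x":4,"y":0,"z":30,"wx":0,"wy":0,"wz":0,"hand":1},{"x":0,"y":0,"z":25,"wx":0,"wy":0,"wz":0,"hand":0.6},{"x":0,"y":0,"z":13,"wx":0,"wy":0,"wz":0,"hand":0.5},{"x":0,"y":0,"z":0,"wx":0,"wy":0,"wz":0,"hand":0.4},{"x":0,"y":0,"z":0,"wx":0,"wy":0,"wz":0,"hand":0},{"x":0,"y":0,"z":0,"wx":0,"wy":0,"wz":0,"hand":0},{"x":0,"y":0,"z":0,"wx":0,"wy":0,"wz":0,"hand":0},{"x":0,"y":0,"z":0,"wx":0,"wy":0,"wz":0,"hand":0}]' 20
```

```text
clock: 2.32
ee_pos: [0.4478, 0.0067, 0.0084]
ee_rot: [179.9, -0.0, 78.2]
contact_force: [0.7, -0.4, 0.0]
gripper_width: 0.543
grip_force: 0.0
```

```bash
python3 -m jog '[{"x":0,"y":0,"z":3,"wx":0,"wy":0,"wz":0,"hand":0},{"x":0,"y":0,"z":0,"wx":0,"wy":0,"wz":0,"hand":0},{"x":0,"y":0,"z":0,"wx":0,"wy":0,"wz":0,"hand":0},{"x":0,"y":0,"z":0,"wx":0,"wy":0,"wz":0,"hand":0},{"x":0,"y":0,"z":0,"wx":0,"wy":0,"wz":0,"hand":0},{"x":0,"y":0,"z":0,"wx":0,"wy":0,"wz":0,"hand":0},{"x":0,"y":0,"z":0,"wx":0,"wy":0,"wz":0,"hand":0}]' 20;  python3 -c "
from h import *
for i in range(3):
  print(env.sense()['ee_pos'],env.sense()['ee_rot']);env.grab_frame('top')"
```

```text
clock: 2.9
ee_pos: [0.4472, 0.0066, 0.0048]
ee_rot: [180.0, -0.0, 78.2]
contact_force: [-0.3, 0.2, 5.3]
gripper_width: 0.189
grip_force: 20.0
[0.44722219 0.00662209 0.00478137] [ 1.79970818e+02 -1.92311613e-02  7.81817544e+01]
[0.44722541 0.00663407 0.00476117] [ 1.79972209e+02 -1.89517924e-02  7.81843600e+01]
[0.44721955 0.00661028 0.0047685 ] [ 1.79970950e+02 -1.76502715e-02  7.81836949e+01]
```

```bash
python3 -m jog '[{"x":0,"y":0,"z":-30,"wx":0,"wy":0,"wz":0,"hand":0},{"x":0,"y":0,"z":-40,"wx":0,"wy":0,"wz":0,"hand":0},{"x":-5,"y":35,"z":-10,"wx":0,"wy":0,"wz":-0.022,"hand":0},{"x":-3,"y":35,"z":0,"wx":0,"wy":0,"wz":-0.022,"hand":0},{"x":-2,"y":35,"z":0,"wx":0,"wy":0,"wz":-0.022,"hand":0},{"x":-1,"y":35,"z":0,"wx":0,"wy":0,"wz":-0.022,"hand":0},{"x":0,"y":35,"z":0,"wx":0,"wy":0,"wz":-0.022,"hand":0},{"x":0,"y":20,"z":0,"wx":0,"wy":0,"wz":-0.022,"hand":0}]'
python3 -m jog '[{"x":0,"y":30,"z":0,"wx":0,"wy":0,"wz":-0.022,"hand":0},{"x":0,"y":0,"z":0,"wx":0,"wy":0,"wz":0,"hand":0},{"x":0,"y":0,"z":0,"wx":0,"wy":0,"wz":0,"hand":0}]'
python3 -c "
from h import *
plan(691.8,-24.8,60,87)"
```

```text
clock: 3.72
ee_pos: [0.641, -0.0353, 0.0843]
ee_rot: [179.8, 0.1, 85.8]
contact_force: [0.0, -0.1, -0.2]
gripper_width: 0.187
grip_force: 20.0
clock: 3.97
ee_pos: [0.6676, -0.0368, 0.0835]
ee_rot: [-180.0, 0.0, 87.0]
contact_force: [-0.8, -0.2, -0.6]
gripper_width: 0.188
grip_force: 20.0
from [667.6 -36.8  83.5] 87.0 roll/pitch [-1.7995e+02  3.0000e-02] t 4.0 n 1
{"x":13.3,"y":23.5,"z":23.5,"wx":0,"wy":0,"wz":0.000,"hand":1},
```

```bash
python3 -m jog '[{"x":7,"y":12,"z":12,"wx":0,"wy":0,"wz":0,"hand":0},{"x":6.5,"y":12,"z":13,"wx":0,"wy":0,"wz":0,"hand":0},{"x":0,"y":0,"z":0,"wx":0,"wy":0,"wz":0,"hand":0},{"x":0,"y":0,"z":0,"wx":0,"wy":0,"wz":0,"hand":0}]'
python3 - <<'E'
from h import *
s=env.sense();print(s["ee_pos"],s["ee_rot"])
c=env.calibration("wrist");p,d=env.grab_frame("wrist");cv2.imwrite("pics/w2.png",p[:,:,::-1])
plan(691.8,-24.8,43,87)
E
```

```text
clock: 4.3
ee_pos: [0.69, -0.0237, 0.0584]
ee_rot: [-179.8, -0.0, 87.1]
contact_force: [-1.1, -0.4, -0.0]
gripper_width: 0.187
grip_force: 20.0
[ 0.6900279  -0.02374409  0.05837996] [-1.79793385e+02 -6.29911002e-03  8.70549730e+01]
from [690.3 -24.6  59.2] 87.0 roll/pitch [-1.7986e+02  2.0000e-02] t 4.3 n 1
{"x":-0.1,"y":1.5,"z":16.2,"wx":0,"wy":0,"wz":0.000,"hand":1},
```

View pics/w2.png

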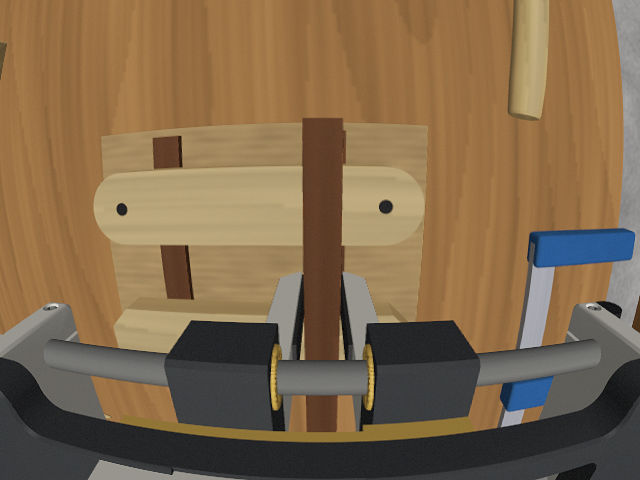

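The held stick is at u 303–342, and a sliver of the lower far stick shows to its right (u≈342–346, row 145). I'll cast these edges to see the offset.

Run:
```python
from h import *
c=env.calibration("wrist");p=cv2.imread("pics/w2.png")[:,:,::-1].astype(int)
for v in (145,155,255):print(v,p[v,336:352].sum(1).tolist())
f=lambda u,v,z:np.round(wcast((u,v),z,c)[0]*1000,1)
print("low far right edge",f(346,145,.018),f(346,260,.018),"near L/R",f(152.5,150,.018),f(181.5,150,.018),f(161.5,260,.018),f(189.5,260,.018))
print("held L/R top",f(303,150,.072),f(342.5,150,.072),"top end",f(322,118,.072))
print("holes",f(122,209,.038),f(386,207,.038))
```

```text
145 [202, 206, 207, 208, 203, 215, 197, 161, 215, 247, 360, 369, 367, 372, 370, 374]
155 [205, 200, 203, 196, 203, 219, 245, 200, 204, 251, 379, 386, 379, 381, 380, 379]
255 [205, 191, 204, 195, 200, 140, 193, 186, 294, 361, 376, 377, 376, 379, 374, 376]
low far right edge [708.7  47.8  18. ] [705.9 -22.8  18. ] near L/R [587.8  55.   18. ] [608.1  52.6  18. ] [584.  -17.5  18. ] [604.6 -18.3  18. ]
held L/R top [686.2  46.9  72. ] [703.7  46.   72. ] top end [695.4  60.8  72. ]
holes [571.8  21.8  38. ] [728.2  13.1  38. ]
```

The offsets fit the plan: the stick needs about +1.5 mm in x. Lowering in stages while watching the force.

```bash
python3 -m jog '[{"x":0,"y":1.5,"z":6,"wx":0,"wy":0,"wz":0,"hand":0},{"x":0,"y":0,"z":5,"wx":0,"wy":0,"wz":0,"hand":0},{"x":0,"y":0,"z":0,"wx":0,"wy":0,"wz":0,"hand":0}]'
python3 -m jog '[{"x":0,"y":0,"z":2,"wx":0,"wy":0,"wz":0,"hand":0},{"x":0,"y":0,"z":0,"wx":0,"wy":0,"wz":0,"hand":0}]'
python3 -m jog '[{"x":0,"y":0,"z":2,"wx":0,"wy":0,"wz":0,"hand":0},{"x":0,"y":0,"z":0,"wx":0,"wy":0,"wz":0,"hand":0}]'
python3 -m jog '[{"x":0,"y":0,"z":2,"wx":0,"wy":0,"wz":0,"hand":0},{"x":0,"y":0,"z":0,"wx":0,"wy":0,"wz":0,"hand":0}]'
```

```text
clock: 4.6
ee_pos: [0.6924, -0.0247, 0.0477]
ee_rot: [-179.9, -0.0, 87.0]
contact_force: [0.1, 0.4, -0.8]
gripper_width: 0.187
grip_force: 20.0
clock: 4.77
ee_pos: [0.6932, -0.0246, 0.0462]
ee_rot: [-180.0, -0.0, 87.0]
contact_force: [0.1, -0.5, -0.3]
gripper_width: 0.188
grip_force: 20.0
clock: 4.93
ee_pos: [0.6934, -0.0244, 0.0443]
ee_rot: [-180.0, -0.0, 87.0]
contact_force: [-0.5, 0.1, -0.4]
gripper_width: 0.187
grip_force: 20.0
clock: 5.1
ee_pos: [0.6938, -0.0245, 0.0428]
ee_rot: [180.0, -0.0, 87.0]
contact_force: [-0.4, 0.7, 1.3]
gripper_width: 0.192
grip_force: 20.0
```

```bash
python3 -m jog '[{"x":0,"y":-1.8,"z":-1.5,"wx":0,"wy":0,"wz":0,"hand":0},{"x":0,"y":0,"z":0,"wx":0,"wy":0,"wz":0,"hand":0},{"x":0,"y":0,"z":2,"wx":0,"wy":0,"wz":0,"hand":0},{"x":0,"y":0,"z":0,"wx":0,"wy":0,"wz":0,"hand":0},{"x":0,"y":0,"z":0,"wx":0,"wy":0,"wz":0,"hand":0.4},{"x":0,"y":0,"z":0,"wx":0,"wy":0,"wz":0,"hand":0.5},{"x":0,"y":0,"z":0,"wx":0,"wy":0,"wz":0,"hand":0.5}]'
python3 -m jog '[{"x":0,"y":0,"z":-20,"wx":0,"wy":0,"wz":0,"hand":0.6},{"x":0,"y":0,"z":-40,"wx":0,"wy":0,"wz":0,"hand":1},{"x":0,"y":-30,"z":0,"wx":0,"wy":0,"wz":0.03,"hand":1},{"x":0,"y":-38,"z":0,"wx":0,"wy":0,"wz":0.03,"hand":1}]'
python3 -c "
from h import *
plan(446,-325,90,78.5)"
```

```text
clock: 5.68
ee_pos: [0.6916, -0.0243, 0.0417]
ee_rot: [-180.0, -0.0, 87.0]
contact_force: [-0.0, -0.3, 0.3]
gripper_width: 0.368
grip_force: 0.0
clock: 6.02
ee_pos: [0.6276, -0.0207, 0.1041]
ee_rot: [179.5, 0.0, 83.5]
contact_force: [0.1, -0.1, -0.6]
gripper_width: 0.647
grip_force: 0.0
from [627.6 -20.7 104.1] 83.5 roll/pitch [1.7952e+02 3.0000e-02] t 6.0 n 10
{"x":-32.3,"y":-14.6,"z":1.4,"wx":0,"wy":0,"wz":0.009,"hand":1},{"x":-32.4,"y":-14.3,"z":1.4,"wx":0,"wy":0,"wz":0.009,"hand":1},{"x":-32.5,"y":-14.0,"z":1.4,"wx":0,"wy":0,"wz":0.009,"hand":1},{"x":-32.7,"y":-13.8,"z":1.4,"wx":0,"wy":0,"wz":0.009,"hand":1},{"x":-32.8,"y":-13.5,"z":1.4,"wx":0,"wy":0,"wz":0.009,"hand":1},{"x":-32.9,"y":-13.2,"z":1.4,"wx":0,"wy":0,"wz":0.009,"hand":1},{"x":-33.0,"y":-12.9,"z":1.4,"wx":0,"wy":0,"wz":0.009,"hand":1},{"x":-33.1,"y":-12.6,"z":1.4,"wx":0,"wy":0,"wz":0.009,"hand":1},
{"x":-33.2,"y":-12.3,"z":1.4,"wx":0,"wy":0,"wz":0.009,"hand":1},{"x":-33.3,"y":-12.0,"z":1.4,"wx":0,"wy":0,"wz":0.009,"hand":1},
```

```bash
python3 -m jog '[{"x":-32,"y":-14,"z":1,"wx":0,"wy":0,"wz":0.009,"hand":1},{"x":-32,"y":-14,"z":1,"wx":0,"wy":0,"wz":0.009,"hand":1},{"x":-33,"y":-14,"z":1,"wx":0,"wy":0,"wz":0.009,"hand":1},{"x":-33,"y":-14,"z":1,"wx":0,"wy":0,"wz":0.009,"hand":1},{"x":-33,"y":-13,"z":1,"wx":0,"wy":0,"wz":0.009,"hand":1},{"x":-33,"y":-13,"z":1,"wx":0,"wy":0,"wz":0.009,"hand":1},{"x":-33,"y":-13,"z":1,"wx":0,"wy":0,"wz":0.009,"hand":1},{"x":-33,"y":-13,"z":1,"wx":0,"wy":0,"wz":0.009,"hand":1}]'
python3 -m jog '[{"x":-33,"y":-12,"z":10,"wx":0,"wy":0,"wz":0.009,"hand":1},{"x":-15,"y":-6,"z":10,"wx":0,"wy":0,"wz":0.009,"hand":1},{"x":0,"y":0,"z":10,"wx":0,"wy":0,"wz":0,"hand":1},{"x":0,"y":0,"z":0,"wx":0,"wy":0,"wz":0,"hand":1},{"x":0,"y":0,"z":0,"wx":0,"wy":0,"wz":0,"hand":1},{"x":0,"y":0,"z":0,"wx":0,"wy":0,"wz":0,"hand":1}]'
python3 -c "
from h import *
plan(441.5,-328,5,78.5,n=1)"
```

```text
clock: 6.68
ee_pos: [0.4786, -0.2649, 0.0939]
ee_rot: [180.0, 0.0, 79.4]
contact_force: [0.4, -0.3, -0.1]
gripper_width: 0.997
grip_force: 0.0
clock: 7.18
ee_pos: [0.4542, -0.3057, 0.064]
ee_rot: [180.0, -0.1, 78.6]
contact_force: [0.8, -0.2, 0.5]
gripper_width: 1.0
grip_force: 0.0
from [ 454.2 -305.7   64. ] 78.6 roll/pitch [ 1.7999e+02 -6.0000e-02] t 7.2 n 1
{"x":-24.4,"y":-8.0,"z":59.0,"wx":0,"wy":0,"wz":0.001,"hand":1},
```

```bash
python3 -m jog '[{"x":-24.5,"y":-8,"z":10,"wx":0,"wy":0,"wz":0,"hand":1},{"x":0,"y":0,"z":25,"wx":0,"wy":0,"wz":0,"hand":0.6},{"x":0,"y":0,"z":20,"wx":0,"wy":0,"wz":0,"hand":0.5},{"x":0,"y":0,"z":4,"wx":0,"wy":0,"wz":0,"hand":0.4},{"x":0,"y":0,"z":0,"wx":0,"wy":0,"wz":0,"hand":0.4}]'
python3 -m jog '[{"x":0,"y":0,"z":0,"wx":0,"wy":0,"wz":0,"hand":0},{"x":0,"y":0,"z":0,"wx":0,"wy":0,"wz":0,"hand":0},{"x":0,"y":0,"z":0,"wx":0,"wy":0,"wz":0,"hand":0},{"x":0,"y":0,"z":0,"wx":0,"wy":0,"wz":0,"hand":0},{"x":0,"y":0,"z":0,"wx":0,"wy":0,"wz":0,"hand":0},{"x":0,"y":0,"z":0,"wx":0,"wy":0,"wz":0,"hand":0},{"x":0,"y":0,"z":0,"wx":0,"wy":0,"wz":0,"hand":0},{"x":0,"y":0,"z":0,"wx":0,"wy":0,"wz":0,"hand":0}]' 20
```

```text
clock: 7.6
ee_pos: [0.4405, -0.328, 0.0043]
ee_rot: [-179.9, -0.1, 78.5]
contact_force: [0.6, -0.2, 0.2]
gripper_width: 0.754
grip_force: 0.0
clock: 8.27
ee_pos: [0.4403, -0.3298, 0.0051]
ee_rot: [180.0, 0.0, 78.4]
contact_force: [0.6, -1.0, 1.6]
gripper_width: 0.19
grip_force: 20.0
```

```bash
python3 -m jog '[{"x":0,"y":0,"z":-30,"wx":0,"wy":0,"wz":0,"hand":0},{"x":0,"y":0,"z":-40,"wx":0,"wy":0,"wz":0,"hand":0},{"x":0,"y":0,"z":-10,"wx":0,"wy":0,"wz":0,"hand":0}]'
python3 -c "
from h import *
plan(588.9,-27,75,87)"
```

```text
clock: 8.52
ee_pos: [0.4418, -0.3317, 0.089]
ee_rot: [179.7, 0.2, 78.4]
contact_force: [0.7, 0.2, -0.4]
gripper_width: 0.189
grip_force: 20.0
from [ 441.8 -331.7   89. ] 78.4 roll/pitch [1.7971e+02 1.6000e-01] t 8.5 n 9
{"x":36.5,"y":9.2,"z":1.6,"wx":0,"wy":0,"wz":-0.017,"hand":1},{"x":36.3,"y":9.8,"z":1.6,"wx":0,"wy":0,"wz":-0.017,"hand":1},{"x":36.1,"y":10.4,"z":1.6,"wx":0,"wy":0,"wz":-0.017,"hand":1},{"x":36.0,"y":11.0,"z":1.6,"wx":0,"wy":0,"wz":-0.017,"hand":1},{"x":35.8,"y":11.6,"z":1.6,"wx":0,"wy":0,"wz":-0.017,"hand":1},{"x":35.6,"y":12.2,"z":1.6,"wx":0,"wy":0,"wz":-0.017,"hand":1},{"x":35.4,"y":12.8,"z":1.6,"wx":0,"wy":0,"wz":-0.017,"hand":1},{"x":35.1,"y":13.4,"z":1.6,"wx":0,"wy":0,"wz":-0.017,"hand":1},
{"x":34.9,"y":14.0,"z":1.6,"wx":0,"wy":0,"wz":-0.017,"hand":1},
```

```bash
python3 -m jog '[{"x":36,"y":9,"z":1,"wx":0,"wy":0,"wz":-0.017,"hand":0},{"x":36,"y":10,"z":1,"wx":0,"wy":0,"wz":-0.017,"hand":0},{"x":36,"y":10,"z":1,"wx":0,"wy":0,"wz":-0.017,"hand":0},{"x":36,"y":11,"z":1,"wx":0,"wy":0,"wz":-0.017,"hand":0},{"x":36,"y":12,"z":1,"wx":0,"wy":0,"wz":-0.017,"hand":0},{"x":36,"y":12,"z":1,"wx":0,"wy":0,"wz":-0.017,"hand":0},{"x":35,"y":13,"z":1,"wx":0,"wy":0,"wz":-0.017,"hand":0},{"x":35,"y":13,"z":1,"wx":0,"wy":0,"wz":-0.017,"hand":0}]'
python3 -m jog '[{"x":32,"y":13,"z":0,"wx":0,"wy":0,"wz":-0.017,"hand":0},{"x":0,"y":0,"z":0,"wx":0,"wy":0,"wz":0,"hand":0},{"x":0,"y":0,"z":0,"wx":0,"wy":0,"wz":0,"hand":0},{"x":0,"y":0,"z":0,"wx":0,"wy":0,"wz":0,"hand":0},{"x":0,"y":0,"z":0,"wx":0,"wy":0,"wz":0,"hand":0}]'
python3 -c "
from h import *
plan(588.9,-27.3,52,87,n=2)"
```

```text
clock: 9.18
ee_pos: [0.5704, -0.0573, 0.0767]
ee_rot: [-180.0, -0.0, 86.3]
contact_force: [1.1, -0.4, -0.5]
gripper_width: 0.192
grip_force: 20.0
clock: 9.6
ee_pos: [0.5842, -0.0302, 0.0769]
ee_rot: [-180.0, 0.1, 87.0]
contact_force: [-0.0, -0.6, -0.8]
gripper_width: 0.188
grip_force: 20.0
from [584.2 -30.2  76.9] 87.0 roll/pitch [-1.7996e+02  7.0000e-02] t 9.6 n 2
{"x":1.6,"y":2.3,"z":12.5,"wx":0,"wy":0,"wz":0.000,"hand":1},{"x":1.6,"y":2.3,"z":12.5,"wx":0,"wy":0,"wz":0.000,"hand":1},
```

```bash
python3 -m jog '[{"x":1.5,"y":2.3,"z":12,"wx":0,"wy":0,"wz":0,"hand":0},{"x":1.5,"y":2.3,"z":12,"wx":0,"wy":0,"wz":0,"hand":0},{"x":0,"y":0,"z":0,"wx":0,"wy":0,"wz":0,"hand":0},{"x":0,"y":0,"z":0,"wx":0,"wy":0,"wz":0,"hand":0},{"x":0,"y":0,"z":0,"wx":0,"wy":0,"wz":0,"hand":0}]'
python3 -m jog '[{"x":0,"y":0,"z":4,"wx":0,"wy":0,"wz":0,"hand":0},{"x":0,"y":0,"z":3,"wx":0,"wy":0,"wz":0,"hand":0},{"x":0,"y":0,"z":0,"wx":0,"wy":0,"wz":0,"hand":0},{"x":0,"y":0,"z":0,"wx":0,"wy":0,"wz":0,"hand":0}]'
```

```text
clock: 10.02
ee_pos: [0.5895, -0.0258, 0.0525]
ee_rot: [-179.9, 0.0, 87.2]
contact_force: [0.6, 0.7, -0.6]
gripper_width: 0.184
grip_force: 20.0
clock: 10.35
ee_pos: [0.5896, -0.0253, 0.0459]
ee_rot: [-180.0, -0.0, 87.2]
contact_force: [0.3, -0.5, 0.3]
gripper_width: 0.187
grip_force: 20.0
```

Correct y by -2, touch down and release.

```bash
python3 -m jog '[{"x":-2,"y":-0.7,"z":1,"wx":0,"wy":0,"wz":0,"hand":0},{"x":0,"y":0,"z":1,"wx":0,"wy":0,"wz":0,"hand":0},{"x":0,"y":0,"z":1,"wx":0,"wy":0,"wz":0,"hand":0},{"x":0,"y":0,"z":0,"wx":0,"wy":0,"wz":0,"hand":0},{"x":0,"y":0,"z":0,"wx":0,"wy":0,"wz":0,"hand":0.4},{"x":0,"y":0,"z":0,"wx":0,"wy":0,"wz":0,"hand":0.5},{"x":0,"y":0,"z":0,"wx":0,"wy":0,"wz":0,"hand":0.5}]'
python3 -m jog '[{"x":0,"y":0,"z":-20,"wx":0,"wy":0,"wz":0,"hand":0.6},{"x":0,"y":0,"z":-38,"wx":0,"wy":0,"wz":0,"hand":1},{"x":0,"y":0,"z":-38,"wx":0,"wy":0,"wz":0,"hand":1},{"x":36,"y":0,"z":0,"wx":0,"wy":0,"wz":-0.12,"hand":1},{"x":36,"y":0,"z":0,"wx":0,"wy":0,"wz":-0.12,"hand":1},{"x":36,"y":4,"z":0,"wx":0,"wy":0,"wz":-0.12,"hand":1},{"x":36,"y":8,"z":0,"wx":0,"wy":0,"wz":-0.12,"hand":1},{"x":36,"y":12,"z":0,"wx":0,"wy":0,"wz":-0.12,"hand":1}]'
python3 -c "
from h import *
plan(619.6,264.5,80,185.4)"
```

```text
clock: 10.93
ee_pos: [0.589, -0.0272, 0.043]
ee_rot: [180.0, -0.0, 87.2]
contact_force: [-0.2, -0.2, 0.8]
gripper_width: 0.366
grip_force: 0.0
clock: 11.6
ee_pos: [0.5776, 0.1566, 0.1392]
ee_rot: [180.0, 0.0, 121.9]
contact_force: [-0.0, 0.4, 0.4]
gripper_width: 0.934
grip_force: 0.0
from [577.6 156.6 139.2] 121.9 roll/pitch [1.7997e+02 1.0000e-02] t 11.6 n 10
{"x":6.9,"y":9.3,"z":5.9,"wx":0,"wy":0,"wz":-0.111,"hand":1},{"x":5.9,"y":10.0,"z":5.9,"wx":0,"wy":0,"wz":-0.111,"hand":1},{"x":4.7,"y":10.6,"z":5.9,"wx":0,"wy":0,"wz":-0.111,"hand":1},{"x":3.5,"y":11.0,"z":5.9,"wx":0,"wy":0,"wz":-0.111,"hand":1},{"x":2.3,"y":11.4,"z":5.9,"wx":0,"wy":0,"wz":-0.111,"hand":1},{"x":1.0,"y":11.5,"z":5.9,"wx":0,"wy":0,"wz":-0.111,"hand":1},{"x":-0.3,"y":11.6,"z":5.9,"wx":0,"wy":0,"wz":-0.111,"hand":1},{"x":-1.5,"y":11.5,"z":5.9,"wx":0,"wy":0,"wz":-0.111,"hand":1},
{"x":-2.8,"y":11.2,"z":5.9,"wx":0,"wy":0,"wz":-0.111,"hand":1},{"x":-4.0,"y":10.9,"z":5.9,"wx":0,"wy":0,"wz":-0.111,"hand":1},
```

```bash
python3 -m jog '[{"x":7,"y":9,"z":5,"wx":0,"wy":0,"wz":-0.111,"hand":1},{"x":6,"y":10,"z":5,"wx":0,"wy":0,"wz":-0.111,"hand":1},{"x":5,"y":11,"z":5,"wx":0,"wy":0,"wz":-0.111,"hand":1},{"x":3.5,"y":11,"z":5,"wx":0,"wy":0,"wz":-0.111,"hand":1},{"x":2,"y":11,"z":5,"wx":0,"wy":0,"wz":-0.111,"hand":1},{"x":1,"y":11.5,"z":5,"wx":0,"wy":0,"wz":-0.111,"hand":1},{"x":0,"y":11.5,"z":5,"wx":0,"wy":0,"wz":-0.111,"hand":1},{"x":-1.5,"y":11.5,"z":5,"wx":0,"wy":0,"wz":-0.111,"hand":1}]'
python3 -m jog '[{"x":-3,"y":11,"z":5,"wx":0,"wy":0,"wz":-0.111,"hand":1},{"x":-4,"y":11,"z":5,"wx":0,"wy":0,"wz":-0.111,"hand":1},{"x":0,"y":0,"z":0,"wx":0,"wy":0,"wz":0,"hand":1},{"x":0,"y":0,"z":0,"wx":0,"wy":0,"wz":0,"hand":1},{"x":0,"y":0,"z":0,"wx":0,"wy":0,"wz":0,"hand":1}]'
python3 - <<'E'
from h import *
p,d=env.grab_frame("top");np.savez("pics/top1.npz",p=p,d=d);cv2.imwrite("pics/top1.png",cv2.resize(p[110:270,150:400,::-1],None,fx=3.1,fy=3.1,interpolation=2))
H=hmap("top",d)[...,2]
for y0,y1 in((150,182),(190,222)):
    m=np.zeros(H.shape,np.uint8);m[y0:y1,270:375]=(p.sum(2)<270)[y0:y1,270:375]
    print("new stick",rect("top",m,.056),m.sum(),np.median(H[m>0]))
plan(619.6,264.5,5,185.4,n=3)
E
```

```text
clock: 12.27
ee_pos: [0.6114, 0.2417, 0.0987]
ee_rot: [-180.0, -0.0, 172.8]
contact_force: [0.5, 0.0, 0.2]
gripper_width: 1.001
grip_force: 0.0
clock: 12.68
ee_pos: [0.6199, 0.2616, 0.089]
ee_rot: [-179.9, -0.0, -175.0]
contact_force: [0.1, 0.6, 0.2]
gripper_width: 1.001
grip_force: 0.0
new stick [683.5 -28.6 177.2  27.2  87.2] 700 0.053872634275397124
new stick [583.4 -24.5 177.4  22.7  86.9] 657 0.05450710077833398
from [620.  261.5  89.2] -175.0 roll/pitch [-179.95   -0.  ] t 12.7 n 3
{"x":0.1,"y":1.0,"z":28.1,"wx":0,"wy":0,"wz":-0.002,"hand":1},{"x":0.1,"y":1.0,"z":28.1,"wx":0,"wy":0,"wz":-0.002,"hand":1},{"x":0.1,"y":1.0,"z":28.1,"wx":0,"wy":0,"wz":-0.002,"hand":1},
```

View pics/top1.png

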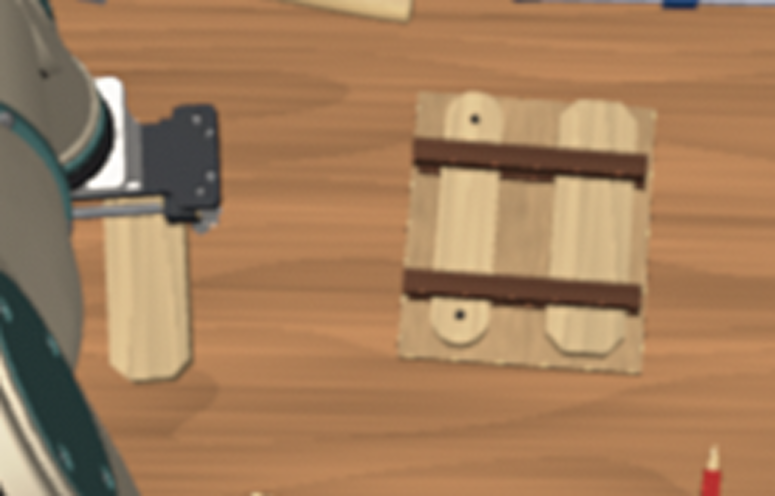

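Both new sticks lie straight over the lower ones, at the right height and within about 2 mm; the wide slat is under the gripper. Descending onto it.

```bash
python3 -m jog '[{"x":0,"y":2,"z":30,"wx":0,"wy":0,"wz":-0.005,"hand":1},{"x":0,"y":1,"z":30,"wx":0,"wy":0,"wz":0,"hand":1},{"x":0,"y":0,"z":20,"wx":0,"wy":0,"wz":0,"hand":1},{"x":0,"y":0,"z":4,"wx":0,"wy":0,"wz":0,"hand":1},{"x":0,"y":0,"z":0,"wx":0,"wy":0,"wz":0,"hand":0.8},{"x":0,"y":0,"z":0,"wx":0,"wy":0,"wz":0,"hand":0}]' 30
python3 -m jog '[{"x":0,"y":0,"z":0,"wx":0,"wy":0,"wz":0,"hand":0},{"x":0,"y":0,"z":0,"wx":0,"wy":0,"wz":0,"hand":0},{"x":0,"y":0,"z":0,"wx":0,"wy":0,"wz":0,"hand":0},{"x":0,"y":0,"z":0,"wx":0,"wy":0,"wz":0,"hand":0}]' 30
```

```text
clock: 13.23
ee_pos: [0.6206, 0.2654, 0.0061]
ee_rot: [180.0, 0.1, -174.6]
contact_force: [0.6, -0.2, 0.1]
gripper_width: 0.891
grip_force: 0.0
clock: 13.57
ee_pos: [0.6205, 0.2662, 0.0062]
ee_rot: [179.9, 0.1, -174.6]
contact_force: [-0.1, -0.0, 3.5]
gripper_width: 0.637
grip_force: 30.0
```

```bash
python3 -m jog '[{"x":0,"y":0,"z":-30,"wx":0,"wy":0,"wz":0,"hand":0},{"x":0,"y":0,"z":-40,"wx":0,"wy":0,"wz":0,"hand":0},{"x":0,"y":0,"z":-40,"wx":0,"wy":0,"wz":0,"hand":0},{"x":0,"y":0,"z":0,"wx":0,"wy":0,"wz":0,"hand":0}]'
python3 -c "
from h import *
plan(643.6,-79,110,177,v=35)"
```

```text
clock: 13.9
ee_pos: [0.625, 0.2679, 0.1236]
ee_rot: [179.7, 0.8, -174.6]
contact_force: [1.3, 1.0, -0.4]
gripper_width: 0.639
grip_force: 30.0
from [625.  267.9 123.6] -174.6 roll/pitch [179.73   0.77] t 13.9 n 10
{"x":1.4,"y":-34.7,"z":1.4,"wx":0,"wy":0,"wz":0.015,"hand":1},{"x":0.9,"y":-34.7,"z":1.4,"wx":0,"wy":0,"wz":0.015,"hand":1},{"x":0.4,"y":-34.7,"z":1.4,"wx":0,"wy":0,"wz":0.015,"hand":1},{"x":-0.1,"y":-34.7,"z":1.4,"wx":0,"wy":0,"wz":0.015,"hand":1},{"x":-0.6,"y":-34.7,"z":1.4,"wx":0,"wy":0,"wz":0.015,"hand":1},{"x":-1.1,"y":-34.7,"z":1.4,"wx":0,"wy":0,"wz":0.015,"hand":1},{"x":-1.6,"y":-34.7,"z":1.4,"wx":0,"wy":0,"wz":0.015,"hand":1},{"x":-2.1,"y":-34.7,"z":1.4,"wx":0,"wy":0,"wz":0.015,"hand":1},
{"x":-2.7,"y":-34.6,"z":1.4,"wx":0,"wy":0,"wz":0.015,"hand":1},{"x":-3.2,"y":-34.6,"z":1.4,"wx":0,"wy":0,"wz":0.015,"hand":1},
```

```bash
python3 -m jog '[{"x":1,"y":-34,"z":0,"wx":0,"wy":0,"wz":0.015,"hand":0},{"x":1,"y":-35,"z":0,"wx":0,"wy":0,"wz":0.015,"hand":0},{"x":0,"y":-35,"z":0,"wx":0,"wy":0,"wz":0.015,"hand":0},{"x":0,"y":-35,"z":0,"wx":0,"wy":0,"wz":0.015,"hand":0},{"x":-1,"y":-35,"z":0,"wx":0,"wy":0,"wz":0.015,"hand":0},{"x":-1,"y":-35,"z":0,"wx":0,"wy":0,"wz":0.015,"hand":0},{"x":-1,"y":-35,"z":0,"wx":0,"wy":0,"wz":0.015,"hand":0},{"x":-2,"y":-35,"z":0,"wx":0,"wy":0,"wz":0.015,"hand":0}]'
python3 -m jog '[{"x":-3,"y":-35,"z":0,"wx":0,"wy":0,"wz":0.015,"hand":0},{"x":-3,"y":-25,"z":0,"wx":0,"wy":0,"wz":0.015,"hand":0},{"x":0,"y":0,"z":0,"wx":0,"wy":0,"wz":0,"hand":0},{"x":0,"y":0,"z":0,"wx":0,"wy":0,"wz":0,"hand":0},{"x":0,"y":0,"z":0,"wx":0,"wy":0,"wz":0,"hand":0}]'
python3 -c "
from h import *
plan(643.6,-79,75,177,n=2)"
```

```text
clock: 14.57
ee_pos: [0.6343, -0.0147, 0.115]
ee_rot: [180.0, -0.0, 178.5]
contact_force: [-0.1, -0.4, -1.6]
gripper_width: 0.638
grip_force: 30.0
clock: 14.98
ee_pos: [0.6386, -0.0719, 0.1148]
ee_rot: [179.9, -0.0, 176.9]
contact_force: [-0.2, 0.2, -1.3]
gripper_width: 0.632
grip_force: 30.0
from [638.6 -71.9 114.8] 176.9 roll/pitch [ 1.7992e+02 -2.0000e-02] t 15.0 n 2
{"x":-2.7,"y":-3.4,"z":19.9,"wx":0,"wy":0,"wz":-0.001,"hand":1},{"x":-2.7,"y":-3.4,"z":19.9,"wx":0,"wy":0,"wz":-0.001,"hand":1},
```

```bash
python3 -m jog '[{"x":-2.7,"y":-3.4,"z":20,"wx":0,"wy":0,"wz":0,"hand":0},{"x":-2.7,"y":-3.4,"z":20,"wx":0,"wy":0,"wz":0,"hand":0},{"x":0,"y":0,"z":0,"wx":0,"wy":0,"wz":0,"hand":0},{"x":0,"y":0,"z":0,"wx":0,"wy":0,"wz":0,"hand":0},{"x":0,"y":0,"z":0,"wx":0,"wy":0,"wz":0,"hand":0},{"x":0,"y":0,"z":0,"wx":0,"wy":0,"wz":0,"hand":0}]'
python3 - <<'E'
from h import *
p,d=env.grab_frame("top");cv2.imwrite("pics/top2.png",cv2.resize(p[110:270,200:450,::-1],None,fx=3.1,fy=3.1,interpolation=2))
plan(643.6,-79,66,177,n=2)
E
```

```text
clock: 15.48
ee_pos: [0.6446, -0.0792, 0.0762]
ee_rot: [180.0, 0.1, 176.9]
contact_force: [0.4, -0.1, -1.4]
gripper_width: 0.637
grip_force: 30.0
from [644.6 -79.5  76.2] 176.9 roll/pitch [1.7998e+02 1.1000e-01] t 15.5 n 2
{"x":0.5,"y":0.2,"z":5.1,"wx":0,"wy":0,"wz":-0.001,"hand":1},{"x":0.5,"y":0.2,"z":5.1,"wx":0,"wy":0,"wz":-0.001,"hand":1},
```

```bash
python3 -m jog '[{"x":1,"y":-0.5,"z":5,"wx":0,"wy":0,"wz":0,"hand":0},{"x":0,"y":0,"z":5,"wx":0,"wy":0,"wz":0,"hand":0},{"x":0,"y":0,"z":0,"wx":0,"wy":0,"wz":0,"hand":0},{"x":0,"y":0,"z":0,"wx":0,"wy":0,"wz":0,"hand":0}]'
python3 -m jog '[{"x":0,"y":0,"z":2,"wx":0,"wy":0,"wz":0,"hand":0},{"x":0,"y":0,"z":0,"wx":0,"wy":0,"wz":0,"hand":0},{"x":0,"y":0,"z":0,"wx":0,"wy":0,"wz":0,"hand":0}]'
python3 -m jog '[{"x":0,"y":0,"z":1.5,"wx":0,"wy":0,"wz":0,"hand":0},{"x":0,"y":0,"z":0,"wx":0,"wy":0,"wz":0,"hand":0},{"x":0,"y":0,"z":0,"wx":0,"wy":0,"wz":0,"hand":0}]'
```

```text
clock: 15.87
ee_pos: [0.6423, -0.0807, 0.0645]
ee_rot: [180.0, -0.1, 176.9]
contact_force: [-0.0, -0.4, -1.5]
gripper_width: 0.632
grip_force: 30.0
clock: 16.12
ee_pos: [0.6427, -0.0808, 0.0629]
ee_rot: [180.0, -0.0, 176.9]
contact_force: [-0.1, -0.1, -1.7]
gripper_width: 0.635
grip_force: 30.0
clock: 16.37
ee_pos: [0.643, -0.0808, 0.0622]
ee_rot: [-180.0, 0.0, 176.9]
contact_force: [-1.7, 0.3, 4.6]
gripper_width: 0.636
grip_force: 30.0
```

```bash
python3 -m jog '[{"x":0,"y":1.8,"z":-2,"wx":0,"wy":0,"wz":0,"hand":0},{"x":0,"y":0,"z":0,"wx":0,"wy":0,"wz":0,"hand":0},{"x":0,"y":0,"z":1,"wx":0,"wy":0,"wz":0,"hand":0},{"x":0,"y":0,"z":1,"wx":0,"wy":0,"wz":0,"hand":0},{"x":0,"y":0,"z":0,"wx":0,"wy":0,"wz":0,"hand":0}]'
python3 -m jog '[{"x":0,"y":0,"z":0,"wx":0,"wy":0,"wz":0,"hand":0.8},{"x":0,"y":0,"z":0,"wx":0,"wy":0,"wz":0,"hand":0.8},{"x":0,"y":0,"z":0,"wx":0,"wy":0,"wz":0,"hand":0.8},{"x":0,"y":0,"z":-20,"wx":0,"wy":0,"wz":0,"hand":0.8},{"x":0,"y":0,"z":-35,"wx":0,"wy":0,"wz":0,"hand":1},{"x":0,"y":-30,"z":0,"wx":0,"wy":0,"wz":-0.05,"hand":1},{"x":0,"y":-35,"z":0,"wx":0,"wy":0,"wz":-0.05,"hand":1}]'
python3 -c "
from h import *
plan(608,-298,85,189.9,v=36)"
```

```text
clock: 16.78
ee_pos: [0.643, -0.0787, 0.0622]
ee_rot: [180.0, 0.0, 176.9]
contact_force: [-2.1, 0.2, 5.0]
gripper_width: 0.635
grip_force: 30.0
clock: 17.37
ee_pos: [0.6433, -0.1404, 0.1187]
ee_rot: [179.9, 0.3, -176.9]
contact_force: [1.0, -0.6, -0.2]
gripper_width: 0.976
grip_force: 0.0
from [ 643.3 -140.4  118.7] -176.9 roll/pitch [179.92   0.26] t 17.4 n 5
{"x":8.8,"y":-31.1,"z":6.7,"wx":0,"wy":0,"wz":-0.024,"hand":1},{"x":9.5,"y":-30.9,"z":6.7,"wx":0,"wy":0,"wz":-0.024,"hand":1},{"x":10.2,"y":-30.6,"z":6.7,"wx":0,"wy":0,"wz":-0.024,"hand":1},{"x":10.9,"y":-30.4,"z":6.7,"wx":0,"wy":0,"wz":-0.024,"hand":1},{"x":11.7,"y":-30.1,"z":6.7,"wx":0,"wy":0,"wz":-0.024,"hand":1},
```

```bash
python3 -m jog '[{"x":8,"y":-30,"z":6,"wx":0,"wy":0,"wz":-0.024,"hand":1},{"x":9,"y":-30,"z":6,"wx":0,"wy":0,"wz":-0.024,"hand":1},{"x":10,"y":-30,"z":6,"wx":0,"wy":0,"wz":-0.024,"hand":1},{"x":11,"y":-30,"z":6,"wx":0,"wy":0,"wz":-0.024,"hand":1},{"x":10,"y":-20,"z":6,"wx":0,"wy":0,"wz":-0.024,"hand":1},{"x":0,"y":0,"z":0,"wx":0,"wy":0,"wz":0,"hand":1},{"x":0,"y":0,"z":0,"wx":0,"wy":0,"wz":0,"hand":1},{"x":0,"y":0,"z":0,"wx":0,"wy":0,"wz":0,"hand":1}]'
python3 - <<'E'
from h import *
p,d=env.grab_frame("top");cv2.imwrite("pics/top3.png",cv2.resize(p[110:270,200:450,::-1],None,fx=3.1,fy=3.1,interpolation=2))
plan(608,-298,5,189.9,n=3)
E
```

```text
clock: 18.03
ee_pos: [0.6064, -0.2864, 0.0864]
ee_rot: [179.9, 0.0, -170.5]
contact_force: [-0.8, -0.4, 0.0]
gripper_width: 1.0
grip_force: 0.0
from [ 606.8 -285.7   86.6] -170.4 roll/pitch [1.7993e+02 6.0000e-02] t 18.1 n 3
{"x":0.3,"y":-4.1,"z":27.2,"wx":0,"wy":0,"wz":-0.002,"hand":1},{"x":0.3,"y":-4.1,"z":27.2,"wx":0,"wy":0,"wz":-0.002,"hand":1},{"x":0.3,"y":-4.1,"z":27.2,"wx":0,"wy":0,"wz":-0.002,"hand":1},
```

View pics/top3.png

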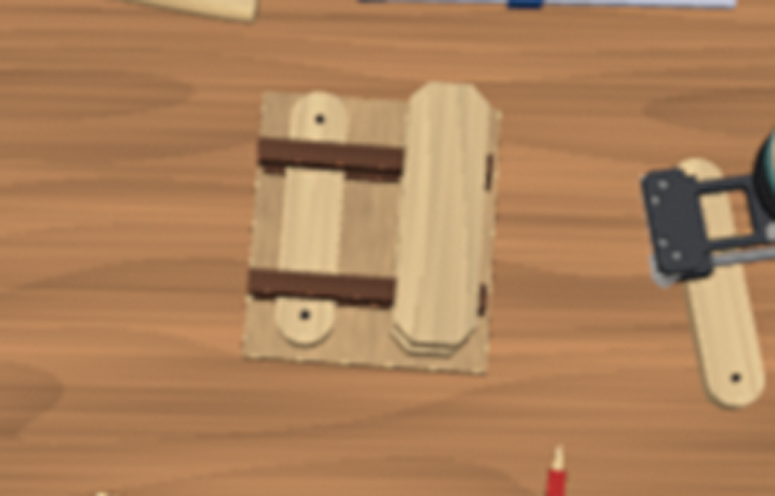

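The wide slat lies squarely over the lower one at (440,220) in the crop, and the gripper straddles the narrow slat. Descending on it.

```bash
python3 -m jog '[{"x":0,"y":-6,"z":20,"wx":0,"wy":0,"wz":-0.005,"hand":1},{"x":0,"y":-6,"z":10,"wx":0,"wy":0,"wz":0,"hand":1},{"x":0,"y":0,"z":25,"wx":0,"wy":0,"wz":0,"hand":1},{"x":0,"y":0,"z":22,"wx":0,"wy":0,"wz":0,"hand":1},{"x":0,"y":0,"z":4,"wx":0,"wy":0,"wz":0,"hand":0.8},{"x":0,"y":0,"z":0,"wx":0,"wy":0,"wz":0,"hand":0.7}]' 30
python3 -m jog '[{"x":0,"y":0,"z":0,"wx":0,"wy":0,"wz":0,"hand":0},{"x":0,"y":0,"z":0,"wx":0,"wy":0,"wz":0,"hand":0},{"x":0,"y":0,"z":0,"wx":0,"wy":0,"wz":0,"hand":0},{"x":0,"y":0,"z":0,"wx":0,"wy":0,"wz":0,"hand":0},{"x":0,"y":0,"z":0,"wx":0,"wy":0,"wz":0,"hand":0},{"x":0,"y":0,"z":0,"wx":0,"wy":0,"wz":0,"hand":0}]' 30
```

```text
clock: 18.58
ee_pos: [0.6068, -0.298, 0.0037]
ee_rot: [179.8, -0.2, -170.2]
contact_force: [-0.1, 0.2, -0.2]
gripper_width: 0.895
grip_force: 0.0
clock: 19.08
ee_pos: [0.6081, -0.2996, 0.0061]
ee_rot: [-180.0, 0.0, -170.3]
contact_force: [0.8, 2.0, 0.9]
gripper_width: 0.471
grip_force: 0.4
```

```bash
python3 -m jog '[{"x":0,"y":0,"z":0,"wx":0,"wy":0,"wz":0,"hand":0},{"x":0,"y":0,"z":0,"wx":0,"wy":0,"wz":0,"hand":0},{"x":0,"y":0,"z":-25,"wx":0,"wy":0,"wz":0,"hand":0},{"x":0,"y":0,"z":-38,"wx":0,"wy":0,"wz":0,"hand":0},{"x":0,"y":0,"z":-38,"wx":0,"wy":0,"wz":0,"hand":0},{"x":0,"y":0,"z":-38,"wx":0,"wy":0,"wz":0,"hand":0},{"x":0,"y":0,"z":0,"wx":0,"wy":0,"wz":0,"hand":0}]' 30
python3 -c "
from h import *
plan(647.4,16.9,135,177,v=35)"
```

```text
clock: 19.67
ee_pos: [0.6126, -0.3021, 0.1527]
ee_rot: [-179.5, 0.7, -170.3]
contact_force: [1.1, -1.0, 0.0]
gripper_width: 0.464
grip_force: 30.0
from [ 612.6 -302.1  152.7] -170.3 roll/pitch [-179.55    0.65] t 19.7 n 10
{"x":-8.8,"y":30.9,"z":1.8,"wx":0,"wy":0,"wz":0.022,"hand":1},{"x":-8.1,"y":31.0,"z":1.8,"wx":0,"wy":0,"wz":0.022,"hand":1},{"x":-7.4,"y":31.2,"z":1.8,"wx":0,"wy":0,"wz":0.022,"hand":1},{"x":-6.7,"y":31.4,"z":1.8,"wx":0,"wy":0,"wz":0.022,"hand":1},{"x":-6.0,"y":31.5,"z":1.8,"wx":0,"wy":0,"wz":0.022,"hand":1},{"x":-5.3,"y":31.6,"z":1.8,"wx":0,"wy":0,"wz":0.022,"hand":1},{"x":-4.6,"y":31.8,"z":1.8,"wx":0,"wy":0,"wz":0.022,"hand":1},{"x":-3.9,"y":31.8,"z":1.8,"wx":0,"wy":0,"wz":0.022,"hand":1},
{"x":-3.2,"y":31.9,"z":1.8,"wx":0,"wy":0,"wz":0.022,"hand":1},{"x":-2.5,"y":32.0,"z":1.8,"wx":0,"wy":0,"wz":0.022,"hand":1},
```

```bash
python3 -m jog '[{"x":-9,"y":31,"z":0,"wx":0,"wy":0,"wz":0.022,"hand":0},{"x":-8,"y":31,"z":0,"wx":0,"wy":0,"wz":0.022,"hand":0},{"x":-7,"y":31,"z":0,"wx":0,"wy":0,"wz":0.022,"hand":0},{"x":-7,"y":31,"z":0,"wx":0,"wy":0,"wz":0.022,"hand":0},{"x":-6,"y":31,"z":0,"wx":0,"wy":0,"wz":0.022,"hand":0},{"x":-5,"y":32,"z":0,"wx":0,"wy":0,"wz":0.022,"hand":0},{"x":-5,"y":32,"z":0,"wx":0,"wy":0,"wz":0.022,"hand":0},{"x":-4,"y":32,"z":0,"wx":0,"wy":0,"wz":0.022,"hand":0}]'
python3 -m jog '[{"x":-3,"y":32,"z":0,"wx":0,"wy":0,"wz":0.022,"hand":0},{"x":-2.5,"y":32,"z":0,"wx":0,"wy":0,"wz":0.022,"hand":0},{"x":0,"y":0,"z":0,"wx":0,"wy":0,"wz":0,"hand":0},{"x":0,"y":0,"z":0,"wx":0,"wy":0,"wz":0,"hand":0},{"x":0,"y":0,"z":0,"wx":0,"wy":0,"wz":0,"hand":0},{"x":0,"y":0,"z":0,"wx":0,"wy":0,"wz":0,"hand":0}]'
python3 -c "
from h import *
plan(647.4,16.9,85,177,n=2)"
```

```text
clock: 20.33
ee_pos: [0.6351, -0.0433, 0.144]
ee_rot: [-180.0, -0.0, 179.6]
contact_force: [0.5, 0.1, -0.4]
gripper_width: 0.461
grip_force: 30.0
clock: 20.83
ee_pos: [0.6417, 0.017, 0.1442]
ee_rot: [-179.9, -0.0, 177.0]
contact_force: [-0.0, 0.4, -1.6]
gripper_width: 0.464
grip_force: 30.0
from [641.7  17.  144.2] 177.0 roll/pitch [-1.7992e+02 -2.0000e-02] t 20.8 n 2
{"x":-2.9,"y":0.1,"z":29.6,"wx":0,"wy":0,"wz":0.000,"hand":1},{"x":-2.9,"y":0.1,"z":29.6,"wx":0,"wy":0,"wz":0.000,"hand":1},
```

```bash
python3 -m jog '[{"x":-3,"y":0,"z":33,"wx":0,"wy":0,"wz":0,"hand":0},{"x":-3,"y":0,"z":33,"wx":0,"wy":0,"wz":0,"hand":0},{"x":0,"y":0,"z":0,"wx":0,"wy":0,"wz":0,"hand":0},{"x":0,"y":0,"z":0,"wx":0,"wy":0,"wz":0,"hand":0},{"x":0,"y":0,"z":0,"wx":0,"wy":0,"wz":0,"hand":0},{"x":0,"y":0,"z":0,"wx":0,"wy":0,"wz":0,"hand":0}]'
python3 -c "
from h import *
plan(647.4,16.9,66,177,n=2)"
```

```text
clock: 21.33
ee_pos: [0.6493, 0.0183, 0.0806]
ee_rot: [180.0, 0.2, 177.1]
contact_force: [-0.3, 0.2, -0.3]
gripper_width: 0.464
grip_force: 30.0
from [649.3  18.3  80.6] 177.1 roll/pitch [179.99   0.19] t 21.3 n 2
{"x":0.9,"y":-0.7,"z":7.3,"wx":0,"wy":0,"wz":0.001,"hand":1},{"x":0.9,"y":-0.7,"z":7.3,"wx":0,"wy":0,"wz":0.001,"hand":1},
```

```bash
python3 -m jog '[{"x":0.5,"y":-1,"z":7,"wx":0,"wy":0,"wz":0,"hand":0},{"x":0,"y":0,"z":7,"wx":0,"wy":0,"wz":0,"hand":0},{"x":0,"y":0,"z":0,"wx":0,"wy":0,"wz":0,"hand":0},{"x":0,"y":0,"z":0,"wx":0,"wy":0,"wz":0,"hand":0},{"x":0,"y":0,"z":0,"wx":0,"wy":0,"wz":0,"hand":0}]'
python3 -m jog '[{"x":0,"y":0,"z":2,"wx":0,"wy":0,"wz":0,"hand":0},{"x":0,"y":0,"z":0,"wx":0,"wy":0,"wz":0,"hand":0},{"x":0,"y":0,"z":0,"wx":0,"wy":0,"wz":0,"hand":0}]'
python3 -m jog '[{"x":0,"y":0,"z":1,"wx":0,"wy":0,"wz":0,"hand":0},{"x":0,"y":0,"z":0,"wx":0,"wy":0,"wz":0,"hand":0},{"x":0,"y":0,"z":0,"wx":0,"wy":0,"wz":0,"hand":0}]'
```

```text
clock: 21.75
ee_pos: [0.6473, 0.018, 0.0645]
ee_rot: [180.0, -0.0, 177.2]
contact_force: [-0.2, 0.1, -1.4]
gripper_width: 0.464
grip_force: 30.0
clock: 22.0
ee_pos: [0.6473, 0.0179, 0.0624]
ee_rot: [180.0, -0.0, 177.1]
contact_force: [0.5, -0.4, -0.8]
gripper_width: 0.461
grip_force: 30.0
clock: 22.25
ee_pos: [0.6475, 0.0179, 0.0621]
ee_rot: [180.0, 0.0, 177.1]
contact_force: [-1.7, 0.1, 4.2]
gripper_width: 0.465
grip_force: 30.0
```

```bash
python3 -m jog '[{"x":0,"y":0,"z":0,"wx":0,"wy":0,"wz":0,"hand":0.62},{"x":0,"y":0,"z":0,"wx":0,"wy":0,"wz":0,"hand":0.62},{"x":0,"y":0,"z":0,"wx":0,"wy":0,"wz":0,"hand":0.62},{"x":0,"y":0,"z":-20,"wx":0,"wy":0,"wz":0,"hand":0.62},{"x":0,"y":0,"z":-35,"wx":0,"wy":0,"wz":0,"hand":1},{"x":0,"y":0,"z":-30,"wx":0,"wy":0,"wz":0,"hand":1},{"x":0,"y":0,"z":0,"wx":0,"wy":0,"wz":0,"hand":1}]'
python3 -c "
from h import *
plan(410.6,313,90,80.7)"
```

```text
clock: 22.83
ee_pos: [0.6516, 0.0181, 0.1525]
ee_rot: [179.9, 0.6, 177.1]
contact_force: [1.0, 1.0, -0.1]
gripper_width: 0.797
grip_force: 0.0
from [651.6  18.1 152.5] 177.1 roll/pitch [179.93   0.61] t 22.8 n 15
{"x":17.0,"y":18.8,"z":4.2,"wx":0,"wy":0,"wz":0.112,"hand":1},{"x":19.0,"y":16.8,"z":4.2,"wx":0,"wy":0,"wz":0.112,"hand":1},{"x":20.8,"y":14.6,"z":4.2,"wx":0,"wy":0,"wz":0.112,"hand":1},{"x":22.3,"y":12.2,"z":4.2,"wx":0,"wy":0,"wz":0.112,"hand":1},{"x":23.5,"y":9.6,"z":4.2,"wx":0,"wy":0,"wz":0.112,"hand":1},{"x":24.4,"y":6.9,"z":4.2,"wx":0,"wy":0,"wz":0.112,"hand":1},{"x":25.1,"y":4.1,"z":4.2,"wx":0,"wy":0,"wz":0.112,"hand":1},{"x":25.4,"y":1.3,"z":4.2,"wx":0,"wy":0,"wz":0.112,"hand":1},
{"x":25.3,"y":-1.6,"z":4.2,"wx":0,"wy":0,"wz":0.112,"hand":1},{"x":25.0,"y":-4.4,"z":4.2,"wx":0,"wy":0,"wz":0.112,"hand":1},{"x":24.4,"y":-7.2,"z":4.2,"wx":0,"wy":0,"wz":0.112,"hand":1},{"x":23.4,"y":-9.9,"z":4.2,"wx":0,"wy":0,"wz":0.112,"hand":1},{"x":22.2,"y":-12.4,"z":4.2,"wx":0,"wy":0,"wz":0.112,"hand":1},{"x":20.6,"y":-14.8,"z":4.2,"wx":0,"wy":0,"wz":0.112,"hand":1},{"x":18.8,"y":-17.0,"z":4.2,"wx":0,"wy":0,"wz":0.112,"hand":1},
```

```bash
python3 -m jog '[{"x":17,"y":19,"z":3,"wx":0,"wy":0,"wz":0.11,"hand":1},{"x":19,"y":17,"z":3,"wx":0,"wy":0,"wz":0.11,"hand":1},{"x":21,"y":15,"z":3,"wx":0,"wy":0,"wz":0.11,"hand":1},{"x":22,"y":12,"z":3,"wx":0,"wy":0,"wz":0.11,"hand":1},{"x":23,"y":10,"z":3,"wx":0,"wy":0,"wz":0.11,"hand":1},{"x":24,"y":7,"z":3,"wx":0,"wy":0,"wz":0.11,"hand":1},{"x":25,"y":4,"z":3,"wx":0,"wy":0,"wz":0.11,"hand":1},{"x":25,"y":1,"z":3,"wx":0,"wy":0,"wz":0.11,"hand":1}]'
python3 -m jog '[{"x":25,"y":-1.5,"z":4,"wx":0,"wy":0,"wz":0.11,"hand":1},{"x":25,"y":-4.5,"z":4,"wx":0,"wy":0,"wz":0.11,"hand":1},{"x":24,"y":-7,"z":4,"wx":0,"wy":0,"wz":0.11,"hand":1},{"x":23,"y":-10,"z":4,"wx":0,"wy":0,"wz":0.11,"hand":1},{"x":22,"y":-12,"z":4,"wx":0,"wy":0,"wz":0.11,"hand":1},{"x":20,"y":-15,"z":4,"wx":0,"wy":0,"wz":0.11,"hand":1},{"x":17,"y":-16,"z":4,"wx":0,"wy":0,"wz":0.11,"hand":1},{"x":0,"y":0,"z":0,"wx":0,"wy":0,"wz":0,"hand":1}]'
python3 -m jog '[{"x":0,"y":0,"z":10,"wx":0,"wy":0,"wz":0,"hand":1},{"x":0,"y":0,"z":0,"wx":0,"wy":0,"wz":0,"hand":1},{"x":0,"y":0,"z":0,"wx":0,"wy":0,"wz":0,"hand":1}]'
python3 - <<'E'
from h import *
p,d=env.grab_frame("top");np.savez("pics/top4.npz",p=p,d=d);cv2.imwrite("pics/top4.png",cv2.resize(p[110:310,130:380,::-1],None,fx=3,fy=3,interpolation=2))
H=hmap("top",d)[...,2]
m=(H>.066);m[:130]=0;m[240:]=0
for a,b,z in((275,322,"n"),(322,370,"w")):
    k=np.zeros(H.shape,np.uint8);k[:,a:b]=m[:,a:b];k=cv2.morphologyEx(k,cv2.MORPH_OPEN,np.ones((3,3)));print(z,rect("top",k,.076-.0015))
plan(410.6,313,5,80.7,n=3)
E
```

```text
clock: 23.5
ee_pos: [0.5179, 0.175, 0.122]
ee_rot: [-180.0, -0.0, 126.4]
contact_force: [0.4, 0.7, -0.1]
gripper_width: 1.001
grip_force: 0.0
clock: 24.17
ee_pos: [0.4, 0.3095, 0.0929]
ee_rot: [-179.7, 0.0, 82.8]
contact_force: [-0.5, 0.3, -0.4]
gripper_width: 0.998
grip_force: 0.0
clock: 24.42
ee_pos: [0.4054, 0.3041, 0.0839]
ee_rot: [-180.0, 0.1, 82.5]
contact_force: [-0.1, -0.2, -0.2]
gripper_width: 1.001
grip_force: 0.0
n [647.7  16.2 201.1  44.1 177.2]
w [642.  -80.2 201.8  60.3 176.9]
from [405.7 304.1  84.2] 82.5 roll/pitch [1.7999e+02 4.0000e-02] t 24.5 n 3
{"x":3.1,"y":1.2,"z":26.4,"wx":0,"wy":0,"wz":0.011,"hand":1},{"x":3.2,"y":1.2,"z":26.4,"wx":0,"wy":0,"wz":0.011,"hand":1},{"x":3.2,"y":1.2,"z":26.4,"wx":0,"wy":0,"wz":0.011,"hand":1},
```

View pics/top4.png

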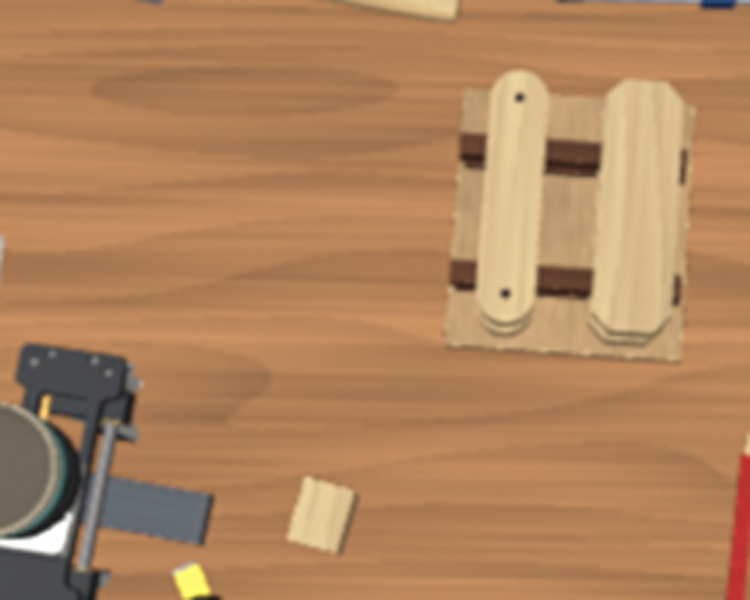

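Both slats are squarely over their lower ones, within 1 mm by measurement, and the bar is under the gripper at (155,510) in the crop. Gripping the bar.

```bash
python3 -m jog '[{"x":4.5,"y":2,"z":10,"wx":0,"wy":0,"wz":0.015,"hand":1},{"x":4.5,"y":2,"z":10,"wx":0,"wy":0,"wz":0.017,"hand":1},{"x":0,"y":0,"z":30,"wx":0,"wy":0,"wz":0,"hand":0.9},{"x":0,"y":0,"z":25,"wx":0,"wy":0,"wz":0,"hand":0.8},{"x":0,"y":0,"z":4,"wx":0,"wy":0,"wz":0,"hand":0.7},{"x":0,"y":0,"z":0,"wx":0,"wy":0,"wz":0,"hand":0.6}]' 60
python3 -m jog '[{"x":0,"y":0,"z":0,"wx":0,"wy":0,"wz":0,"hand":0},{"x":0,"y":0,"z":0,"wx":0,"wy":0,"wz":0,"hand":0},{"x":0,"y":0,"z":0,"wx":0,"wy":0,"wz":0,"hand":0},{"x":0,"y":0,"z":0,"wx":0,"wy":0,"wz":0,"hand":0},{"x":0,"y":0,"z":0,"wx":0,"wy":0,"wz":0,"hand":0},{"x":0,"y":0,"z":0,"wx":0,"wy":0,"wz":0,"hand":0},{"x":0,"y":0,"z":0,"wx":0,"wy":0,"wz":0,"hand":0}]' 60
```

```text
clock: 24.97
ee_pos: [0.4093, 0.3128, 0.0037]
ee_rot: [-179.8, 0.1, 80.7]
contact_force: [0.8, -0.3, -0.5]
gripper_width: 0.753
grip_force: 0.0
clock: 25.55
ee_pos: [0.411, 0.3144, 0.0064]
ee_rot: [179.9, -0.1, 80.8]
contact_force: [0.5, 0.9, 6.3]
gripper_width: 0.42
grip_force: 60.0
```

```bash
python3 -m jog '[{"x":0,"y":0,"z":-20,"wx":0,"wy":0,"wz":0,"hand":0},{"x":0,"y":0,"z":-30,"wx":0,"wy":0,"wz":0,"hand":0},{"x":0,"y":0,"z":-35,"wx":0,"wy":0,"wz":0,"hand":0},{"x":0,"y":0,"z":-35,"wx":0,"wy":0,"wz":0,"hand":0},{"x":0,"y":0,"z":-20,"wx":0,"wy":0,"wz":0,"hand":0},{"x":0,"y":0,"z":0,"wx":0,"wy":0,"wz":0,"hand":0}]' 60
python3 -c "
from h import *
plan(640.4,-26.7,140,87,v=30)"
```

```text
clock: 26.05
ee_pos: [0.4114, 0.3149, 0.1484]
ee_rot: [179.8, -0.2, 80.8]
contact_force: [0.9, 0.3, -8.2]
gripper_width: 0.42
grip_force: 60.0
from [411.4 314.9 148.4] 80.8 roll/pitch [179.8   -0.24] t 26.1 n 14
{"x":-21.5,"y":20.0,"z":0.6,"wx":0,"wy":0,"wz":-0.008,"hand":1},{"x":-21.6,"y":19.9,"z":0.6,"wx":0,"wy":0,"wz":-0.008,"hand":1},{"x":-21.8,"y":19.7,"z":0.6,"wx":0,"wy":0,"wz":-0.008,"hand":1},{"x":-21.9,"y":19.5,"z":0.6,"wx":0,"wy":0,"wz":-0.008,"hand":1},{"x":-22.1,"y":19.4,"z":0.6,"wx":0,"wy":0,"wz":-0.008,"hand":1},{"x":-22.2,"y":19.2,"z":0.6,"wx":0,"wy":0,"wz":-0.008,"hand":1},{"x":-22.4,"y":19.0,"z":0.6,"wx":0,"wy":0,"wz":-0.008,"hand":1},{"x":-22.5,"y":18.9,"z":0.6,"wx":0,"wy":0,"wz":-0.008,"hand":1},
{"x":-22.7,"y":18.7,"z":0.6,"wx":0,"wy":0,"wz":-0.008,"hand":1},{"x":-22.8,"y":18.5,"z":0.6,"wx":0,"wy":0,"wz":-0.008,"hand":1},{"x":-23.0,"y":18.3,"z":0.6,"wx":0,"wy":0,"wz":-0.008,"hand":1},{"x":-23.1,"y":18.2,"z":0.6,"wx":0,"wy":0,"wz":-0.008,"hand":1},{"x":-23.2,"y":18.0,"z":0.6,"wx":0,"wy":0,"wz":-0.008,"hand":1},{"x":-23.4,"y":17.8,"z":0.6,"wx":0,"wy":0,"wz":-0.008,"hand":1},
```

```bash
python3 -m jog '[{"x":-21,"y":20,"z":0,"wx":0,"wy":0,"wz":-0.008,"hand":0},{"x":-22,"y":20,"z":0,"wx":0,"wy":0,"wz":-0.008,"hand":0},{"x":-22,"y":20,"z":0,"wx":0,"wy":0,"wz":-0.008,"hand":0},{"x":-22,"y":20,"z":0,"wx":0,"wy":0,"wz":-0.008,"hand":0},{"x":-22,"y":19,"z":0,"wx":0,"wy":0,"wz":-0.008,"hand":0},{"x":-22,"y":19,"z":0,"wx":0,"wy":0,"wz":-0.008,"hand":0},{"x":-22,"y":19,"z":0,"wx":0,"wy":0,"wz":-0.008,"hand":0},{"x":-22,"y":19,"z":0,"wx":0,"wy":0,"wz":-0.008,"hand":0}]'
python3 -m jog '[{"x":-23,"y":19,"z":0,"wx":0,"wy":0,"wz":-0.008,"hand":0},{"x":-23,"y":18,"z":0,"wx":0,"wy":0,"wz":-0.008,"hand":0},{"x":-23,"y":18,"z":0,"wx":0,"wy":0,"wz":-0.008,"hand":0},{"x":-23,"y":18,"z":0,"wx":0,"wy":0,"wz":-0.008,"hand":0},{"x":-23,"y":18,"z":0,"wx":0,"wy":0,"wz":-0.008,"hand":0},{"x":-20,"y":14,"z":0,"wx":0,"wy":0,"wz":-0.008,"hand":0},{"x":0,"y":0,"z":0,"wx":0,"wy":0,"wz":0,"hand":0},{"x":0,"y":0,"z":0,"wx":0,"wy":0,"wz":0,"hand":0}]'
python3 -m jog '[{"x":0,"y":0,"z":20,"wx":0,"wy":0,"wz":0,"hand":0},{"x":0,"y":0,"z":15,"wx":0,"wy":0,"wz":0,"hand":0},{"x":0,"y":0,"z":0,"wx":0,"wy":0,"wz":0,"hand":0},{"x":0,"y":0,"z":0,"wx":0,"wy":0,"wz":0,"hand":0}]'
python3 -c "
from h import *
plan(640.4,-26.7,95,87,n=2)"
```

```text
clock: 26.72
ee_pos: [0.5395, 0.1184, 0.1425]
ee_rot: [-179.7, 0.1, 84.5]
contact_force: [0.2, 0.9, -8.4]
gripper_width: 0.417
grip_force: 60.0
clock: 27.38
ee_pos: [0.6337, -0.0254, 0.142]
ee_rot: [-179.7, 0.1, 87.0]
contact_force: [-1.1, 0.9, -9.2]
gripper_width: 0.42
grip_force: 60.0
clock: 27.72
ee_pos: [0.633, -0.0214, 0.1079]
ee_rot: [-179.6, -0.1, 87.3]
contact_force: [-0.3, -0.4, -7.4]
gripper_width: 0.421
grip_force: 60.0
from [633.  -21.4 107.9] 87.3 roll/pitch [-1.7964e+02 -6.0000e-02] t 27.7 n 2
{"x":-2.5,"y":3.8,"z":6.4,"wx":0,"wy":0,"wz":0.002,"hand":1},{"x":-2.5,"y":3.8,"z":6.4,"wx":0,"wy":0,"wz":0.002,"hand":1},
```

```bash
python3 -m jog '[{"x":-2.5,"y":3.8,"z":8,"wx":0,"wy":0,"wz":0.003,"hand":0},{"x":-2.5,"y":3.8,"z":8,"wx":0,"wy":0,"wz":0.002,"hand":0},{"x":0,"y":0,"z":4,"wx":0,"wy":0,"wz":0,"hand":0},{"x":0,"y":0,"z":0,"wx":0,"wy":0,"wz":0,"hand":0},{"x":0,"y":0,"z":0,"wx":0,"wy":0,"wz":0,"hand":0},{"x":0,"y":0,"z":0,"wx":0,"wy":0,"wz":0,"hand":0}]'
python3 -c "
from h import *
plan(640.4,-26.7,83,87,n=2)"
```

```text
clock: 28.22
ee_pos: [0.6431, -0.0284, 0.0907]
ee_rot: [180.0, -0.0, 86.9]
contact_force: [0.3, 1.0, -8.3]
gripper_width: 0.419
grip_force: 60.0
from [643.1 -28.4  90.7] 86.9 roll/pitch [ 1.7999e+02 -1.0000e-02] t 28.2 n 2
{"x":0.8,"y":-1.4,"z":3.8,"wx":0,"wy":0,"wz":-0.001,"hand":1},{"x":0.8,"y":-1.4,"z":3.8,"wx":0,"wy":0,"wz":-0.001,"hand":1},
```

```bash
python3 -m jog '[{"x":1.5,"y":-2,"z":3,"wx":0,"wy":0,"wz":0,"hand":0},{"x":0,"y":0,"z":2,"wx":0,"wy":0,"wz":0,"hand":0},{"x":0,"y":0,"z":0,"wx":0,"wy":0,"wz":0,"hand":0},{"x":0,"y":0,"z":0,"wx":0,"wy":0,"wz":0,"hand":0}]'
python3 -m jog '[{"x":0,"y":0,"z":2,"wx":0,"wy":0,"wz":0,"hand":0},{"x":0,"y":0,"z":0,"wx":0,"wy":0,"wz":0,"hand":0},{"x":0,"y":0,"z":0,"wx":0,"wy":0,"wz":0,"hand":0}]'
python3 -m jog '[{"x":0,"y":0,"z":1.5,"wx":0,"wy":0,"wz":0,"hand":0},{"x":0,"y":0,"z":0,"wx":0,"wy":0,"wz":0,"hand":0},{"x":0,"y":0,"z":0,"wx":0,"wy":0,"wz":0,"hand":0}]'
```

```text
clock: 28.55
ee_pos: [0.6409, -0.0267, 0.0854]
ee_rot: [-180.0, -0.0, 86.9]
contact_force: [0.3, -0.2, -9.0]
gripper_width: 0.417
grip_force: 60.0
clock: 28.8
ee_pos: [0.641, -0.0269, 0.0833]
ee_rot: [-180.0, -0.0, 86.9]
contact_force: [-0.3, 0.6, -9.1]
gripper_width: 0.424
grip_force: 60.0
clock: 29.05
ee_pos: [0.6413, -0.027, 0.0825]
ee_rot: [180.0, -0.0, 86.9]
contact_force: [-1.5, 0.0, -3.6]
gripper_width: 0.417
grip_force: 60.0
```

Touching, partly unloaded. Ease it 0.5 mm, release and retreat.

```bash
python3 -m jog '[{"x":0,"y":0,"z":0.5,"wx":0,"wy":0,"wz":0,"hand":0},{"x":0,"y":0,"z":0,"wx":0,"wy":0,"wz":0,"hand":0},{"x":0,"y":0,"z":0,"wx":0,"wy":0,"wz":0,"hand":0.55},{"x":0,"y":0,"z":0,"wx":0,"wy":0,"wz":0,"hand":0.6},{"x":0,"y":0,"z":0,"wx":0,"wy":0,"wz":0,"hand":0.65},{"x":0,"y":0,"z":0,"wx":0,"wy":0,"wz":0,"hand":0.65}]'
python3 -m jog '[{"x":0,"y":0,"z":-15,"wx":0,"wy":0,"wz":0,"hand":0.65},{"x":0,"y":0,"z":-30,"wx":0,"wy":0,"wz":0,"hand":0.8},{"x":0,"y":0,"z":-35,"wx":0,"wy":0,"wz":0,"hand":1},{"x":0,"y":-20,"z":-20,"wx":0,"wy":0,"wz":0,"hand":1},{"x":0,"y":-35,"z":0,"wx":0,"wy":0,"wz":0,"hand":1},{"x":20,"y":-30,"z":0,"wx":0,"wy":0,"wz":0,"hand":1},{"x":30,"y":-25,"z":0,"wx":0,"wy":0,"wz":0,"hand":1},{"x":35,"y":-10,"z":0,"wx":0,"wy":0,"wz":0,"hand":1}]'
python3 -m jog '[{"x":38,"y":0,"z":0,"wx":0,"wy":0,"wz":0,"hand":1},{"x":38,"y":0,"z":0,"wx":0,"wy":0,"wz":0,"hand":1},{"x":38,"y":0,"z":0,"wx":0,"wy":0,"wz":0,"hand":1},{"x":0,"y":0,"z":0,"wx":0,"wy":0,"wz":0,"hand":1},{"x":0,"y":0,"z":0,"wx":0,"wy":0,"wz":0,"hand":1}]'
python3 - <<'E'
from h import *
p,d=env.grab_frame("top");q,e=env.grab_frame("side")
a=cv2.resize(p[100:300,60:360],(600,400));b=cv2.resize(q[150:270,240:440],(333,200),interpolation=2)
im=np.zeros((600,800,3),np.uint8);im[:400,:600]=a;im[400:,:333]=b;cv2.imwrite("pics/end.png",im[:,:,::-1])
H=hmap("top",d)[...,2];m=np.zeros(H.shape,np.uint8);m[130:240,275:370]=(H>.088)[130:240,275:370];print("bar",rect("top",m,.0945),np.median(H[m>0]))
E
```

```text
clock: 29.55
ee_pos: [0.6418, -0.027, 0.0817]
ee_rot: [179.9, 0.0, 86.9]
contact_force: [-0.2, -0.0, 0.5]
gripper_width: 0.638
grip_force: 0.0
clock: 30.22
ee_pos: [0.5225, 0.0633, 0.182]
ee_rot: [-179.9, 0.0, 86.6]
contact_force: [0.8, 1.4, 0.7]
gripper_width: 0.998
grip_force: 0.0
clock: 30.63
ee_pos: [0.5319, 0.1814, 0.1812]
ee_rot: [180.0, -0.0, 87.2]
contact_force: [0.5, -0.8, -0.6]
gripper_width: 1.0
grip_force: 0.0
bar [639.  -27.  129.7  42.9  86.7] 0.09524873343544688
```

View pics/end.png

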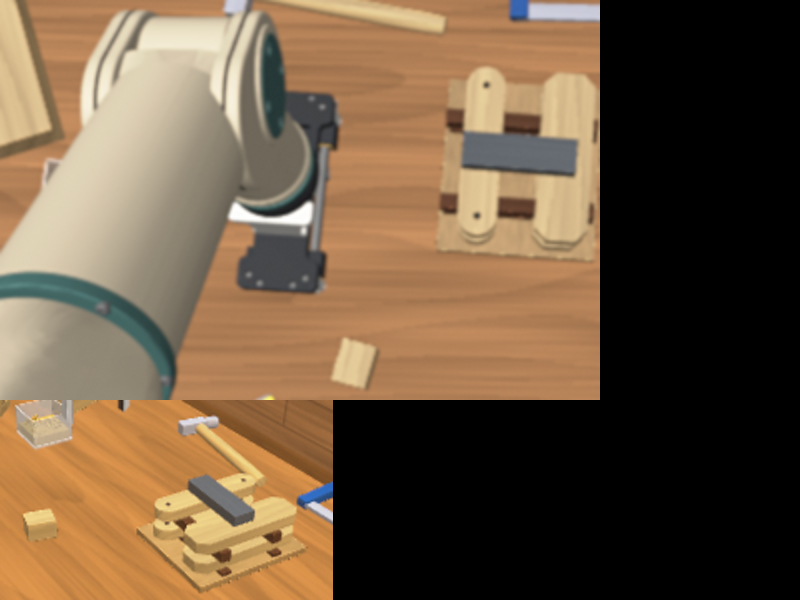

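The bar lies across both new slats midway between the sticks, and the tub stands upright.

```bash
python3 -c "
from rig import env
print(env.close_job())"
```

```text
the job is handed in; nothing more can be done
None
```

The new layer is built and handed in at about 31 s on the robot clock: both sticks measured within about 2 mm of the ones below, both slats within about 1.5 mm of their lower slats, the bar across both midway between the sticks, and the tub not knocked; the actual stack top was about 38 mm rather than the stated 50 mm, so I placed to the measured height.

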